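Prove the curtain rail and its sprung stop

TASK

Prove the booth's sloped curtain rail and its spring gauge: first, with the rail still empty, draw the sprung stop out by its black grip post until its pointer stands at the white clip on the scale, hold it there for two seconds and ease it fully home without letting it fly back. Then hang every curtain carrier on the shelf astride the upper end of the rail (its top quarter) and let go, so that each runs down untouched and they queue at the stop. Lastly draw the stop out to the clip again with the carriers following it, hold two seconds, ease it fully home, and leave the carriers queued at rest on the rail and the foot pad, lens ring, coin guide and screw jar where they were.

Things in the scene. Friction and masses are not known exactly. Their poses are not given: they have to be found in the camera images.
- rig: test rig, fixed; base 570 x 100 mm. Origin on the shelf under the home stop's face; x level, along the rail downhill (the way the stop is drawn), y across, z up. Rail 12 mm wide, 14 mm deep, from x = -300 to +85 mm, sloped 12 degrees: its top is 115 mm above the shelf at x = 0 and rises 2.13 mm per 10 mm towards -x. Grey housing at its low end, 92 mm high. Clear guards 30 mm either side of the rail, x -180 to +75 mm
- load_spot (a point): middle of the rail's top face in its top quarter, at rig x = -250 mm, 168 mm above the shelf: where carriers are hung. One let go here rolls down by itself in about a second. Axes as the rig's (not sloped). The post at the rail's upper end is lower than the rail's top
- rail_foot (a point): middle of the rail's top face at rig x = 0, where the stop's face stands when home. Carriers queue from here uphill, 36 mm each along the rail
- gauge (a joint): how far the sprung stop is drawn, m: 0 fully home, 0.065 the end of travel, moving level along rig +x. A spring pulls it home: 2.4 N at home, growing 1.2 N per 10 mm
- stop_face (a point): on the uphill face of the moving stop plate (50 mm wide, top 148 mm above the shelf); at rail_foot when home; axes as the rig's. The carriers' weight does not move it
- grip (a point): black upright grip post of the gauge, 14 x 14 mm, 62 to 144 mm above the shelf; this point is on its axis, 118 mm above the shelf. Moves with the stop. Nothing above 95 mm stands within 40 mm of it; the nearest things are the housing, its face 38 mm uphill, and the scale and clip on the rig -y side, up to 87 mm high
- pointer (a point): tip of the thin steel pointer that sticks out from the grip post to rig -y over the scale, 80 mm above the shelf; moves with the stop; same rig x as the grip post's axis
- clip_tip (a point): tip of the white clip (6 mm wide, 12 mm high) that marks a length on the scale, 80 mm above the shelf, fixed; axes as the rig's. The pointer is at the mark when its rig x equals the clip's: 25 to 52 mm from home, different from start to start
- carrier_a_mid (a point): centre, 35 mm above the underside, of one of 3 to 5 identical steel roller carriers (may be absent), 60 to 130 g. It stands upright as an inverted U, 70 mm high, and goes astride the rail from above, its x along the rail, either way round. On top a white grip tab 20 mm long (x), 10 mm thick (y), from 40 to 70 mm above the underside
- carrier_b_mid (a point): centre, 35 mm above the underside, of one of 3 to 5 identical steel roller carriers (may be absent), 60 to 130 g. It stands upright as an inverted U, 70 mm high, and goes astride the rail from above, its x along the rail, either way round. On top a white grip tab 20 mm long (x), 10 mm thick (y), from 40 to 70 mm above the underside
- carrier_c_mid (a point): centre, 35 mm above the underside, of one of 3 to 5 identical steel roller carriers (may be absent), 60 to 130 g. It stands upright as an inverted U, 70 mm high, and goes astride the rail from above, its x along the rail, either way round. On top a white grip tab 20 mm long (x), 10 mm thick (y), from 40 to 70 mm above the underside
- carrier_d_mid (a point): centre, 35 mm above the underside, of one of 3 to 5 identical steel roller carriers (may be absent), 60 to 130 g. It stands upright as an inverted U, 70 mm high, and goes astride the rail from above, its x along the rail, either way round. On top a white grip tab 20 mm long (x), 10 mm thick (y), from 40 to 70 mm above the underside
- carrier_e_mid (a point): centre, 35 mm above the underside, of one of 3 to 5 identical steel roller carriers (may be absent), 60 to 130 g. It stands upright as an inverted U, 70 mm high, and goes astride the rail from above, its x along the rail, either way round. On top a white grip tab 20 mm long (x), 10 mm thick (y), from 40 to 70 mm above the underside
- carrier_a: the same carrier; origin under its centre, z up, x along its cheeks. Two cheeks 36 mm long (x), 4 mm thick, 19 mm apart inside, under a bridge 27 mm wide (y), top 40 mm above the underside; between them two rollers that run on the rail, their lowest line 22 mm above the underside, 20 mm apart; a small hook turned out at each foot, 48 mm over both (y)
- carrier_b: the same carrier; origin under its centre, z up, x along its cheeks. Two cheeks 36 mm long (x), 4 mm thick, 19 mm apart inside, under a bridge 27 mm wide (y), top 40 mm above the underside; between them two rollers that run on the rail, their lowest line 22 mm above the underside, 20 mm apart; a small hook turned out at each foot, 48 mm over both (y)
- carrier_c: the same carrier; origin under its centre, z up, x along its cheeks. Two cheeks 36 mm long (x), 4 mm thick, 19 mm apart inside, under a bridge 27 mm wide (y), top 40 mm above the underside; between them two rollers that run on the rail, their lowest line 22 mm above the underside, 20 mm apart; a small hook turned out at each foot, 48 mm over both (y)
- carrier_d: the same carrier; origin under its centre, z up, x along its cheeks. Two cheeks 36 mm long (x), 4 mm thick, 19 mm apart inside, under a bridge 27 mm wide (y), top 40 mm above the underside; between them two rollers that run on the rail, their lowest line 22 mm above the underside, 20 mm apart; a small hook turned out at each foot, 48 mm over both (y)
- carrier_e: the same carrier; origin under its centre, z up, x along its cheeks. Two cheeks 36 mm long (x), 4 mm thick, 19 mm apart inside, under a bridge 27 mm wide (y), top 40 mm above the underside; between them two rollers that run on the rail, their lowest line 22 mm above the underside, 20 mm apart; a small hook turned out at each foot, 48 mm over both (y)
- foot_pad: bystander: dark grey rubber foot pad, 48 mm across, 14 mm high; origin under its centre
- lens_ring: bystander: chrome lens ring, 52 mm across, 12 mm high; origin under its centre
- coin_guide: bystander: brass funnel-shaped coin guide, 70 mm across, 70 mm high
- screw_jar: bystander: jar of screws, 56 mm across, 70 mm high
Not all that is in view belongs to the job. What is shaped like the carrier_c but green or purple is not meant. What is shaped like the carrier_b but green is not meant.

How it is judged (in metres and radians):
On the way, in this order (a step that is already met when the one before it is completed fails the run):
1. with no carrier on the rail, the pointer is held within 3.5 mm of the clip for 1 s (x of pointer in the frame of clip_tip between -0.0035 and 0.0035 m and height (world z) of each of carrier_a_mid, carrier_b_mid, carrier_c_mid, carrier_d_mid, carrier_e_mid below 0.06 m), for 1 s.
2. the empty stop is fully home (within 3 mm) (value of joint gauge below 0.003 m), for 0.3 s.
3. every carrier is on the rail, queued at the stop and at rest, not touched by the fingers, with the stop home (y of carrier_a_mid in the frame of rig between -0.012 and 0.012 m and z of carrier_a_mid in the frame of rig between 0.095 and 0.185 m and angle between each of carrier_a_mid, carrier_b_mid, carrier_c_mid, carrier_d_mid, carrier_e_mid's own z axis and vertical below 0.35 rad and x of carrier_a_mid in the frame of rig between -0.19 and 0 m and linear speed of each of carrier_a, carrier_b, carrier_c, carrier_d, carrier_e below 0.02 m/s and y of carrier_b_mid in the frame of rig between -0.012 and 0.012 m and z of carrier_b_mid in the frame of rig between 0.095 and 0.185 m and x of carrier_b_mid in the frame of rig between -0.19 and 0 m and y of carrier_c_mid in the frame of rig between -0.012 and 0.012 m and z of carrier_c_mid in the frame of rig between 0.095 and 0.185 m and x of carrier_c_mid in the frame of rig between -0.19 and 0 m and y of carrier_d_mid in the frame of rig between -0.012 and 0.012 m and z of carrier_d_mid in the frame of rig between 0.095 and 0.185 m and x of carrier_d_mid in the frame of rig between -0.19 and 0 m and y of carrier_e_mid in the frame of rig between -0.012 and 0.012 m and z of carrier_e_mid in the frame of rig between 0.095 and 0.185 m and x of carrier_e_mid in the frame of rig between -0.19 and 0 m and value of joint gauge below 0.003 m and contact force between the fingers and carrier_a below 0.2 N and contact force between the fingers and carrier_b below 0.2 N and contact force between the fingers and carrier_c below 0.2 N and contact force between the fingers and carrier_d below 0.2 N and contact force between the fingers and carrier_e below 0.2 N), for 0.3 s.
4. the carriers following it, the pointer is held within 3.5 mm of the clip for 1 s (x of pointer in the frame of clip_tip between -0.0035 and 0.0035 m and y of carrier_a_mid in the frame of rig between -0.012 and 0.012 m and z of carrier_a_mid in the frame of rig between 0.095 and 0.185 m and angle between each of carrier_a_mid, carrier_b_mid, carrier_c_mid, carrier_d_mid, carrier_e_mid's own z axis and vertical below 0.35 rad and x of each of carrier_a_mid, carrier_b_mid, carrier_c_mid, carrier_d_mid, carrier_e_mid in the frame of stop_face above -0.19 m and y of carrier_b_mid in the frame of rig between -0.012 and 0.012 m and z of carrier_b_mid in the frame of rig between 0.095 and 0.185 m and y of carrier_c_mid in the frame of rig between -0.012 and 0.012 m and z of carrier_c_mid in the frame of rig between 0.095 and 0.185 m and y of carrier_d_mid in the frame of rig between -0.012 and 0.012 m and z of carrier_d_mid in the frame of rig between 0.095 and 0.185 m and y of carrier_e_mid in the frame of rig between -0.012 and 0.012 m and z of carrier_e_mid in the frame of rig between 0.095 and 0.185 m and x of any of carrier_a_mid, carrier_b_mid, carrier_c_mid, carrier_d_mid, carrier_e_mid in the frame of stop_face above -0.032 m), for 1 s.
At the end, for the whole second after the job is handed in: the stop is home within 3 mm; every carrier sits astride the rail (within 12 mm of its middle, upright within 0.35 rad), queued at the stop (centre less than 190 mm uphill of the home stop face), at rest (y of carrier_a_mid in the frame of rig between -0.012 and 0.012 m and z of carrier_a_mid in the frame of rig between 0.095 and 0.185 m and angle between each of carrier_a_mid, carrier_b_mid, carrier_c_mid, carrier_d_mid, carrier_e_mid's own z axis and vertical below 0.35 rad and x of carrier_a_mid in the frame of rig between -0.19 and 0 m and linear speed of each of carrier_a, carrier_b, carrier_c, carrier_d, carrier_e below 0.02 m/s and y of carrier_b_mid in the frame of rig between -0.012 and 0.012 m and z of carrier_b_mid in the frame of rig between 0.095 and 0.185 m and x of carrier_b_mid in the frame of rig between -0.19 and 0 m and y of carrier_c_mid in the frame of rig between -0.012 and 0.012 m and z of carrier_c_mid in the frame of rig between 0.095 and 0.185 m and x of carrier_c_mid in the frame of rig between -0.19 and 0 m and y of carrier_d_mid in the frame of rig between -0.012 and 0.012 m and z of carrier_d_mid in the frame of rig between 0.095 and 0.185 m and x of carrier_d_mid in the frame of rig between -0.19 and 0 m and y of carrier_e_mid in the frame of rig between -0.012 and 0.012 m and z of carrier_e_mid in the frame of rig between 0.095 and 0.185 m and x of carrier_e_mid in the frame of rig between -0.19 and 0 m and value of joint gauge below 0.003 m); the robot touches nothing.
It fails at once if the stop flies back home (faster than 0.4 m/s) (velocity of joint gauge below -0.4 m/s).
It fails at once if the fingers touch a carrier on the lower part of the rail (less than 190 mm from the home stop face): each must run down by itself ((contact force between the fingers and carrier_a above 0.5 N and x of carrier_a_mid in the frame of rig between -0.19 and 0.06 m and y of carrier_a_mid in the frame of rig between -0.012 and 0.012 m and z of carrier_a_mid in the frame of rig between 0.095 and 0.185 m) or (contact force between the fingers and carrier_b above 0.5 N and x of carrier_b_mid in the frame of rig between -0.19 and 0.06 m and y of carrier_b_mid in the frame of rig between -0.012 and 0.012 m and z of carrier_b_mid in the frame of rig between 0.095 and 0.185 m) or (contact force between the fingers and carrier_c above 0.5 N and x of carrier_c_mid in the frame of rig between -0.19 and 0.06 m and y of carrier_c_mid in the frame of rig between -0.012 and 0.012 m and z of carrier_c_mid in the frame of rig between 0.095 and 0.185 m) or (contact force between the fingers and carrier_d above 0.5 N and x of carrier_d_mid in the frame of rig between -0.19 and 0.06 m and y of carrier_d_mid in the frame of rig between -0.012 and 0.012 m and z of carrier_d_mid in the frame of rig between 0.095 and 0.185 m) or (contact force between the fingers and carrier_e above 0.5 N and x of carrier_e_mid in the frame of rig between -0.19 and 0.06 m and y of carrier_e_mid in the frame of rig between -0.012 and 0.012 m and z of carrier_e_mid in the frame of rig between 0.095 and 0.185 m)).
It fails at once if a bystander is moved more than 5 cm (distance of any of foot_pad, lens_ring, coin_guide, screw_jar from where it was at the start of the episode above 0.05 m).
Of carrier_a, carrier_b, carrier_c, carrier_d, carrier_e only 3 to 5 are there at a start; the rules pass over those that are not, and their reading is None.
At some moment in a run one of carrier_a, carrier_b, carrier_c, carrier_d, carrier_e may be knocked a few centimetres aside while the robot is not near it.
It also fails if it takes over 210 s, if anything falls off the work surface, if the arm or the gripper's body presses on something with over 40 N, if the wrist force passes 120 N, or if a joint passes its speed limit or range.

ROBOT

A 6-joint arm with a two-finger parallel gripper is mounted at the origin on the work surface. World frame = base frame: x ahead of the robot, y to its left, z up, the work surface at z = 0. Lengths are in mm, angles in rad, forces in N, time in s.
With the tool pointing down it reaches from about 350 to 975 mm from the base axis. Payload 4.9 kg.
Tool frame: the origin (TCP) lies at the very end of the fingers, on their centre line; the grasp point (between the pads) lies 19 mm behind it; z points along the fingers, y is the line along which they close (so a half turn about z gives the same grasp; the last joint's range is limited). The gripper opens to 85 mm and grips with 20 to 120 N. Pads are 22 mm wide; open, the fingers measure 114 mm over their backs; the gripper's body (76 mm by 85 mm) begins 54 mm behind the grasp point. The pads swing forward as they close: fully open they stand 13 mm farther back than shut.
Start: joints at [1.144, 0.053, 1.613, -0, 1.476, -0.119], TCP at [189.341, 595.61, 193.804] pointing down, gripper open.
Joint ranges: [-3.01, 3.01], [-1.01, 2.22], [0.06, 2.58], [-1.02, 4.17], [0.09, 2.62], [-3.14, 3.14]. Speed limits (rad/s): [2.57, 2.57, 3.14, 3.14, 3.14, 3.14].

INTERFACE

Orientations are given as a 3x3 rotation matrix whose columns are the frame's x, y, z axes.
In Python, from plant import state, get_image, get_calibration, robot gives the robot as it stands.
- The arm moves only by the tool servo_tool, never from a script. Its argument "increments" is a list of rows, each a list of 7 numbers: the opening, from -1 (shut) to 1 (fully open), so that 0 is half open, then the shift along the tool's x, y, z in cm, then the turn, a rotation vector about the tool's x, y, z in rad. A call has 1 to 5 rows; each row shifts and turns the commanded pose from where the row before left it, along the tool's axes as they then stand; what a row does not reach is not made up. A row lasts 1/10 s, in which the tool goes at most 50 mm and 8.59 degrees, less where a joint would pass 70% of its speed; a pose out of reach is approached as far as the arm can. A call is refused whole if a number of a shift passes 5 or a number of a turn 0.15, either way. A call with a gripper value outside its range is refused whole. The fingers move at their own pace and stop on an object; "grip_force" is the grip in N (left out, the last holds). Time passes only in rows, so rows that do not move let the fingers close. It gives the time, the measured TCP pose, the force, the opening and the grip force at its end, in the units of the state.
- state(): the state, without advancing time (a new reading comes with each control period).
- get_image(name): name is "scene" or "top" or "wrist"; returns the picture (384x512x3 uint8, blue, green, red); there is no depth.
- get_calibration(name): a dict with "fovy" (degrees; the focal length in pixels is half the picture's height over the tangent of half this angle, whatever the lens; pixels are square), "cx", "cy" (the principal point, pixels), "rvec" (rotation vector, rad) and "tvec" (3), from world to camera coordinates, as OpenCV has them; the wrist camera has in their place "mount" (4x4, takes a point from camera to tool coordinates, whose origin is the TCP and whose axes are the flange's). Camera axes: x right, y down, z forward; pixel columns grow to the right and rows downward; lengths in mm; the calibration is good to about 2 mm. A picture is of the moment at which its call begins: read the wrist's pose just before it. get_calibration takes no time and is no camera call.
- robot.close_job(): hands the job in; it is judged then, once.
The state is a dict: "clock": time; "q": joint angles; "qvel": joint speeds; "joint_torque": joint torques, N m; "position": TCP position; "tcp_rot": TCP orientation; "ft_force": force on the tool from outside, world axes, zero at the start; "moment": the same for the moment, N m; "grip_width": finger opening in mm; "grip_force": force on a finger pad.
Only numpy, scipy, OpenCV 4.12 (cv2) and the standard library are available. Lean on these libraries where they do the work, as an engineer would, in place of code of your own. Each camera call takes 0.05 s, during which the arm holds its last target. There are 200 camera calls.

## Working session

There is one attempt and no reset: what is moved stays moved. The work goes in short steps, Python scripts to look and compute and a tool call to move; the robot and the scene stay as the last step left them, time stands still between calls to the robot, and variables do not carry over. Pictures are saved under pics/ and viewed, at most 14 in all, crops included, and the job is handed in when it is done.

Besides the shell and the picture viewer there is one more tool, called after "Request:" in YAML: its name, and indented under it one key for each argument. servo_tool: Moves the arm, as the interface text tells. Its arguments: {"type":"object","properties":{"increments":{"type":"array","items":{"type":"array","items":{"type":"number"}}},"grip_force":{"type":"number"}},"required":["increments"]}

```bash
mkdir -p pics; ls; cat > h.py <<'E'
import numpy as np, cv2
from plant import state,get_image,get_calibration,robot
def K(c):
    f=192/np.tan(np.radians(c['fovy'])/2); return np.array([[f,0,c['cx']],[0,f,c['cy']],[0,0,1.]])
def cam(name,s=None):
    c=get_calibration(name)
    if name=='wrist':
        s=s or state(); M=np.array(c['mount']); R=np.array(s['tcp_rot'])@M[:3,:3]; p=np.array(s['tcp_rot'])@M[:3,3]+np.array(s['position'])
    else:
        R=cv2.Rodrigues(np.array(c['rvec'],float))[0].T; p=-R@np.array(c['tvec'],float).ravel()
    return K(c),R,p
def ray(C,uv):
    k,R,p=C; return p,R@np.linalg.inv(k)@np.array([uv[0],uv[1],1.])
def onz(C,uv,z):
    p,d=ray(C,uv); return p+d*(z-p[2])/d[2]
def proj(C,X):
    k,R,p=C; x=k@(R.T@(np.array(X,float)-p)); return x[:2]/x[2]
E
python3 - <<'E'
from h import *
for n in ['scene','top','wrist']:
    C=cam(n); cv2.imwrite(f'pics/{n}0.png',get_image(n)); print(n,get_calibration(n),C[2].round(),C[1].round(3).tolist())
s=state(); print(s)
E
```

```text
pics
scene {'fovy': 45.86926276633284, 'cx': 251.8338673650993, 'cy': 183.10087753947872, 'rvec': array([ 0.80250277,  2.57049024, -1.13264859]), 'tvec': array([ 431.9833535 , -113.39250485, 1518.71340849])} [1013.  752.  956.] [[-0.827, 0.393, -0.403], [0.562, 0.554, -0.614], [-0.018, -0.734, -0.679]]
top {'fovy': 50.92865510901703, 'cx': 254.87020684651785, 'cy': 188.70847169166046, 'rvec': array([ 2.27997534, -1.90830852,  0.21071786]), 'tvec': array([ -78.92344553,  529.48407992, 1070.49516948])} [ 298.  -21. 1159.] [[0.176, -0.962, 0.21], [-0.984, -0.173, 0.033], [0.005, -0.213, -0.977]]
wrist {'fovy': 60.19371371271539, 'cx': 260.1306632968208, 'cy': 198.2571728259781, 'mount': array([[ 9.39613888e-05, -9.44994464e-01, -3.27086309e-01,
         8.52746724e+01],
       [ 9.99999868e-01,  2.54282934e-04, -4.47388304e-04,
        -3.41694575e-01],
       [ 5.05951937e-04, -3.27086223e-01,  9.44994363e-01,
        -1.79298090e+02],
       [ 0.00000000e+00,  0.00000000e+00,  0.00000000e+00,
         1.00000000e+00]])} [108. 621. 372.] [[0.303, 0.901, 0.311], [0.953, -0.286, -0.101], [-0.002, 0.327, -0.945]]
{'clock': 0.15, 'q': array([ 1.14401310e+00,  5.32302325e-02,  1.61397982e+00, -3.69798969e-05,
        1.47601278e+00, -1.19006488e-01]), 'qvel': array([ 0.00011754, -0.00020892, -0.00431785,  0.00079607,  0.00130772,
       -0.00013197]), 'joint_torque': array([ 4.72540596e-04, -3.94234014e+01, -3.70726311e+01, -1.24553676e-04,
        4.53739747e-03, -2.19303189e-05]), 'position': array([189.12223381, 595.11977379, 192.82925019]), 'tcp_rot': array([[-9.53010461e-01,  3.02936710e-01, -6.41290426e-04],
       [ 3.02937348e-01,  9.53009295e-01, -1.49919027e-03],
       [ 1.56995969e-04, -1.62301483e-03, -9.99998671e-01]]), 'ft_force': array([ 0.29686547,  0.32525819, -0.88071025]), 'moment': array([-0.04776518, -0.02849411, -0.04654014]), 'grip_force': 0.0, 'grip_width': 85.41970348467174}
```

View pics/top0.png

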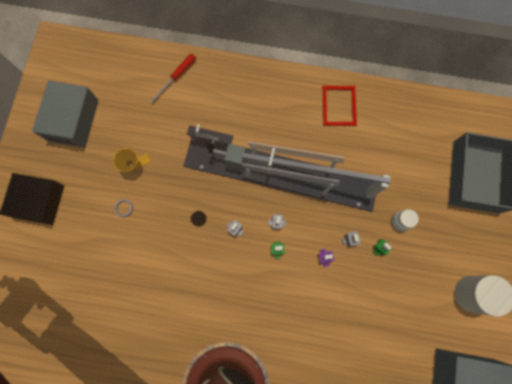

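View pics/scene0.png

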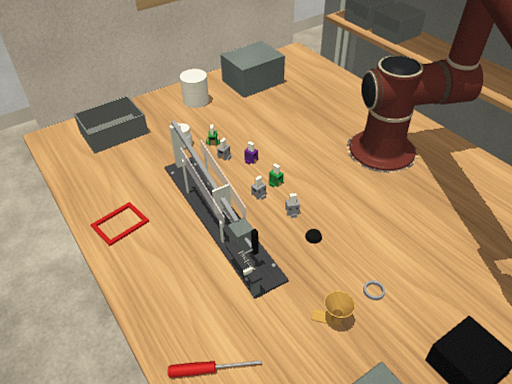

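The top view shows the rig with its low end at the left, the black grip post near (197,128) and the upper end near (384,181). There are three steel carriers at (235,229), (277,221) and (352,239). The green ones at (277,249) and (382,247) and the purple one at (326,257) are decoys. The pad is at (198,218), the ring at (123,208), the funnel at (127,160) and the jar at (404,220). Next I'll enlarge this area.

```bash
python3 - <<'E'
import cv2,numpy as np
a=cv2.imread('pics/top0.png'); s=cv2.imread('pics/scene0.png')
A=cv2.resize(a[115:270,180:412],None,fx=3.4,fy=3.4,interpolation=cv2.INTER_CUBIC)
cv2.imwrite('pics/topc.png',A)
cv2.imwrite('pics/scenec.png',cv2.resize(s[115:305,160:345],None,fx=3.1,fy=3.1,interpolation=cv2.INTER_CUBIC))
E
```

```text
(no output)
```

View pics/topc.png

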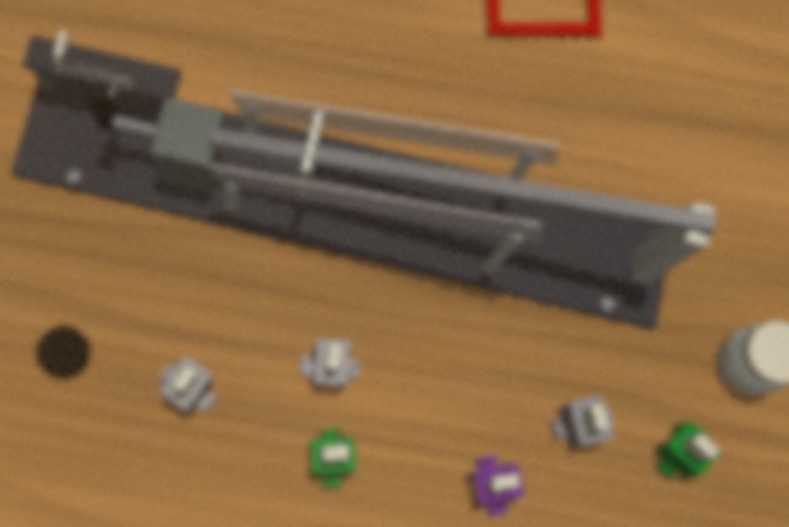

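View pics/scenec.png

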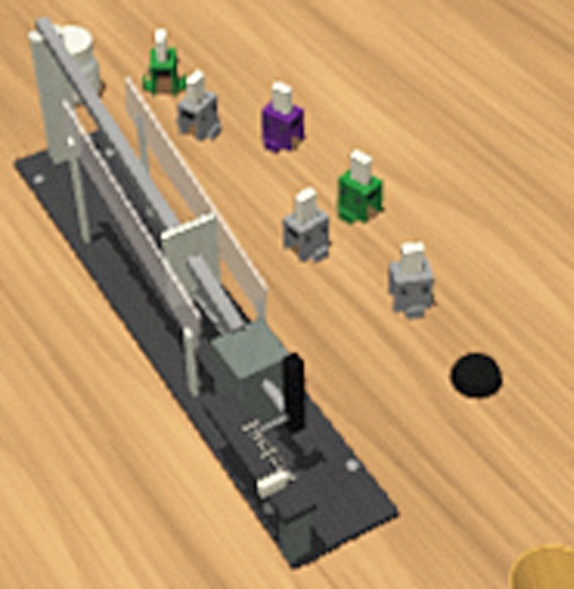

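The crop confirms which carriers are meant: the three steel-grey ones at top (235,229), (277,221) and (352,239) fit. The other three lookalikes are green or purple. The black post, the pointer and the white clip are at the rig's low end. Next I'll get coarse positions.

```bash
cat >> h.py <<'E'
def pix(u,v): return (180+(u+.5)/3.4-.5,115+(v+.5)/3.4-.5)
E
python3 - <<'E'
from h import *
C=cam('top')
f=lambda u,v,z:onz(C,pix(u,v),z)[:2].round(1)
print('base corners',[f(u,v,10) for u,v in [(30,38),(14,176),(655,327)]])
print('stop top',f(323,112,148),f(306,170,148))
print('rail upper end z179',f(712,222,179), 'rail low', f(113,123,100))
print('clip',f(61,44,86),'post',f(104,100,144),f(104,112,100))
for n,u,v in [('A',185,380),('B',334,357),('C',596,417),('jar',770,350),('g1',335,455),('p',505,483),('g2',704,448)]: print(n,f(u,v,70))
a=cv2.imread('pics/top0.png'); h=cv2.cvtColor(a,cv2.COLOR_BGR2HSV)
m=cv2.inRange(h,(0,0,180),(180,60,255)); n,_,st,ce=cv2.connectedComponentsWithStats(m)
for i in range(1,n):
    if st[i,4]>6 and 100<ce[i,1]<280: print(ce[i].round(1),st[i,4],onz(C,ce[i],70)[:2].round(1))
E
```

```text
base corners [array([700.9, 248.3]), array([574.4, 235.3]), array([ 540.8, -327.9])]
stop top [633.5 -19.2] [585.4 -14.1]
rail upper end z179 [ 590.3 -315.2] rail low [610.2 146.1]
clip [673.7 204.2] post [614.3 149.7] [618.  155.1]
A [419.5  52.2]
B [458.6 -61.6]
C [ 448. -274.]
jar [ 525.8 -404.9]
g1 [382.1 -75.1]
p [ 384.1 -210. ]
g2 [ 438.8 -361.1]
[409.1 217.9] 224 [ 526.3 -413. ]
[278. 219.] 17 [460.4 -61.6]
[233.7 225.7] 15 [421.3  53.7]
[356.3 237.1] 15 [ 449.1 -277.7]
[387.5 245.5] 10 [ 441.6 -363. ]
[278.5 247.5] 12 [384.8 -75.5]
[328.8 256.2] 15 [ 385.7 -211.5]
```

Request:
servo_tool:
  increments:
    - [1,-4.1,-2.1,-0.25,0,0,0]
    - [1,-4.1,-2.1,-0.25,0,0,0]
    - [1,-4.1,-2.1,-0.25,0,0,0]
    - [1,-4.1,-2.1,-0.25,0,0,0]
    - [1,-4.1,-2.1,-0.25,0,0,0]

```text
clock: 0.65
position: [353.7, 431.9, 206.1]
tcp_rot: [[-0.953, 0.303, -0.0], [0.303, 0.953, -0.0], [0.0, -0.0, -1.0]]
ft_force: [0.7, -0.1, 0.7]
grip_width: 85.2
grip_force: 0.0
```

Request:
servo_tool:
  increments:
    - [1,-4.1,-2.1,-0.25,0,0,0]
    - [1,-4.1,-2.1,-0.25,0,0,0]
    - [1,-4.1,-2.1,-0.25,0,0,0]
    - [1,-4.1,-2.1,-0.25,0,0,0]
    - [1,-4.1,-2.1,-0.25,0,0,0]

```text
clock: 1.15
position: [517.4, 269.7, 218.6]
tcp_rot: [[-0.953, 0.303, -0.0], [0.303, 0.953, 0.0], [0.0, -0.0, -1.0]]
ft_force: [0.3, 0.5, -0.5]
grip_width: 85.3
grip_force: 0.0
```

Request:
servo_tool:
  increments:
    - [1,-4.1,-2.1,-0.25,0,0,0]
    - [1,-4.1,-2.1,-0.25,0,0,0]
    - [1,-4.1,-2.1,-0.25,0,0,0]
    - [1,0,0,0,0,0,0.148]
    - [1,0,0,0,0,0,0.148]

```text
clock: 1.65
position: [615.3, 172.4, 225.5]
tcp_rot: [[-0.818, 0.575, -0.001], [0.575, 0.818, -0.0], [0.001, -0.001, -1.0]]
ft_force: [-0.6, 0.4, 0.3]
grip_width: 85.3
grip_force: 0.0
```

Request:
servo_tool:
  increments:
    - [1,0,0,0,0,0,0.148]
    - [1,0,0,0,0,0,0.148]
    - [1,0,0,0,0,0,0.148]
    - [1,0,0,0,0,0,0.148]
    - [1,0,0,0,0,0,0.148]

```text
clock: 2.15
position: [614.3, 173.9, 225.7]
tcp_rot: [[-0.219, 0.976, -0.001], [0.976, 0.219, -0.0], [0.0, -0.001, -1.0]]
ft_force: [0.3, -0.3, -0.9]
grip_width: 85.3
grip_force: 0.0
```

Request:
servo_tool:
  increments:
    - [1,0,0,0,0,0,0.148]
    - [1,0,0,0,0,0,0.144]
    - [1,0,0,0,0,0,0]
    - [1,0,0,0,0,0,0]

```text
clock: 2.55
position: [614.4, 173.9, 226.0]
tcp_rot: [[0.062, 0.998, -0.001], [0.998, -0.062, -0.0], [-0.0, -0.001, -1.0]]
ft_force: [-0.8, 0.2, -0.3]
grip_width: 85.4
grip_force: 0.0
```

```bash
python3 - <<'E'
from h import *
s=state(); np.save('s1.npy',s,allow_pickle=True)
im=get_image('wrist'); cv2.imwrite('pics/w1.png',im)
print(s['clock'],s['position'],s['tcp_rot'].round(4).tolist(),s['ft_force'],s['q'].round(2))
E
```

```text
2.55 [614.43387203 173.92454324 225.97853645] [[0.062, 0.9981, -0.0005], [0.9981, -0.062, -0.0001], [-0.0001, -0.0005, -1.0]] [-0.80057679  0.23837995 -0.32166092] [ 0.16  0.07  1.54 -0.    1.53  0.22]
```

View pics/w1.png

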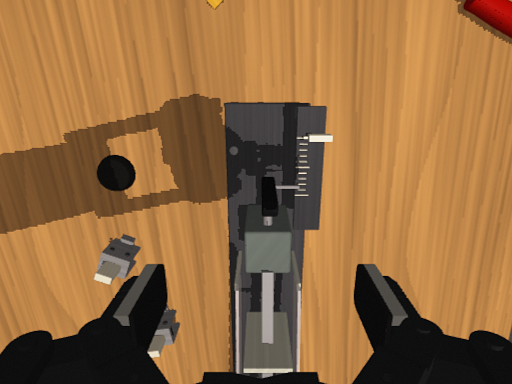

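The wrist view shows the pointer as a thin line near (276–298,188), the clip at about (307–333,138), and the post from its foot at (269,178) to its top at (270,212). Now I'll measure these precisely.

```bash
python3 - <<'E'
from h import *
s=np.load('s1.npy',allow_pickle=True).item(); C=cam('wrist',s)
im=cv2.imread('pics/w1.png'); g=im.max(2).astype(int)
print('clip cols'); 
for v in range(132,146): print(v,g[v,306:336:2])
print('pointer')
for v in range(183,194): print(v,g[v,274:312:2])
print('post')
for v in range(174,220,3): print(v,g[v,256:286])
E
```

```text
clip cols
132 [ 65  63  64  70  72  69  66  70  70  79 212 207 214 210 205]
133 [ 29  48  55  82  82  80  78  81  80  87 194 192 203 210 204]
134 [ 29  92 129 126 125 125 126 126 125 123 117 116 142 209 204]
135 [ 35  87 197 193 193 193 193 193 193 192 192 190 188 215 203]
136 [154  95 254 249 249 248 248 249 248 248 248 248 248 239 204]
137 [255 127 250 244 244 244 243 244 244 244 244 244 244 237 204]
138 [247 119 249 243 243 243 243 243 243 243 243 243 243 237 204]
139 [104  90 249 243 243 243 243 243 243 243 243 243 243 235 204]
140 [ 66  84 253 247 246 247 247 247 247 245 244 244 244 232 204]
141 [ 70  86 248 243 243 243 243 243 243 240 241 240 241 228 205]
142 [ 71  64  62  60  57  56  55  57  57 133 203 204 211 206 204]
143 [135  66  71  71  68  67  66  68  67 139 205 206 214 207 204]
144 [205  66  74  72  71  68  70  71  69 145 207 209 214 208 204]
145 [ 63  68  74  73  71  68  71  71  68 157 205 209 214 207 205]
pointer
183 [ 20  75  70  76  31  33  36  33  36  34  37  58  95 129 132 133  74  71
  70]
184 [  8  72  66  72  33  36  36  36  36  34  35  53 168 221 220 223  95  7
[... 1591 characters left out ...]
37 36 35 39 29  7  9  9  8 10  9  9 10 10  8 11 11  8  9  7 27 60 77
 78 64 33 35 36 36]
204 [37 37 38 36 38 31  9 11 12 11 12 11 10 11 11 10 11 13 10 11 10 20 49 74
 63 35 36 39 38 36]
207 [52 52 51 51 54 40  6 11 14 12 10 11 11 11 11 10 12 12 10 11 13 23 40 54
 53 54 54 51 50 48]
210 [53 53 52 51 53 42  8 16 23 22 23 24 24 24 23 24 23 28 28 29 24 23 41 53
 52 53 53 52 52 53]
213 [52 52 54 53 54 44 11 16 20 20 22 22 22 20 21 21 21 21 22 21 19 26 44 53
 53 52 54 53 54 54]
216 [52 53 52 55 53 53 48 44 60 68 75 80 85 82 77 62 41 30 30 35 41 50 54 52
 53 52 51 54 52 53]
219 [ 53  52  52  52  52  53  51  73 111 128 141 154 160 155 145 118  71  51
  52  53  53  52  51  53  52  51  53  52  52  52]
```

```bash
python3 - <<'E'
from h import *
s=np.load('s1.npy',allow_pickle=True).item(); C=cam('wrist',s); R=s['tcp_rot']; p=s['position']
L=lambda uv,z:(R.T@(onz(C,uv,z)-p)).round(1)
print('clip',L((312,138.7),87),L((312,135.7),87),L((312,141.6),87), 'clip face bottom',L((312,134),75))
print('ptr',L((290,187),80.5),'end',L((298.5,187),80))
print('post top',L((269,211),144),'low edge',L((269,215),144),'top edge',L((269,208.5),144), 'left right',L((261.5,213),144),L((277,213),144))
print('post foot', L((268,177),62))
for t in [80,144]: print(onz(C,(290,187),80))
# rail direction bits
m=cv2.imread('pics/w1.png').max(2)
for v in [275,300,325,340]: print(v,m[v,250:290])
E
```

```text
clip [ 34.3  48.7 138.9] [ 37.2  48.6 138.9] [ 31.6  48.9 138.9] clip face bottom [ 37.1  50.4 150.9]
ptr [-16.   29.7 145.5] end [-16.2  38.5 146. ]
post top [-17.7   6.6  82. ] low edge [-21.3   6.6  82. ] top edge [-15.4   6.5  82. ] left right [-19.5   0.2  82. ] [-19.5  13.4  82. ]
post foot [-10.5   7.6 164. ]
[643.07211341 155.91620983  80.        ]
[643.07211341 155.91620983  80.        ]
275 [ 57  35  35  35  34  34  32  34  35  36  30  64 138 182 179 178 177 178
 178 178 180 182 174 131  66  59  32  34  35  34  33  34  50  70  67  70
  71  69  69  70]
300 [ 58  33  35  34  35  36  36  35  35  49  69  87 146 179 176 175 176 177
 177 177 176 181 174 123  28  33  34  35  34  32  48  71  68  66  65  69
  70  68  69  69]
325 [ 98 100  98 100 100 102 101  99  99  97  95 111 154 177 174 174 175 173
 174 176 175 177 163 124  97  99 101  98  97  97  96  96  97  98 101 103
 104  95  72  64]
340 [ 98  99  99 100 102 102  99  98  99  96  95 110 152 175 171 172 173 172
 171 173 173 175 163 121  97  98 101 100  99  99  99  98  96  97  98  99
 103 104 104  92]
```

Request:
servo_tool:
  increments:
    - [1,-1.6,0.67,0,0,0,0]
    - [1,0,0,4,0,0,0]
    - [1,0,0,4,0,0,0]
    - [1,0,0,3,0,0,0]
    - [1,0,0,1.5,0,0,0]
  grip_force: 60

```text
clock: 3.1
position: [618.3, 156.2, 97.3]
tcp_rot: [[0.065, 0.998, -0.006], [0.998, -0.065, -0.001], [-0.001, -0.005, -1.0]]
ft_force: [0.2, -0.2, 0.3]
grip_width: 85.5
grip_force: 0.0
```

Request:
servo_tool:
  increments:
    - [1,0,0,0,0,0,0]
    - [-1,0,0,0,0,0,0]
    - [-1,0,0,0,0,0,0]
    - [-1,0,0,0,0,0,0]
    - [-1,0,0,0,0,0,0]

```text
clock: 3.6
position: [621.2, 157.7, 102.9]
tcp_rot: [[0.065, 0.998, 0.003], [0.998, -0.065, 0.0], [0.0, 0.003, -1.0]]
ft_force: [-0.7, 0.4, -0.4]
grip_width: 28.5
grip_force: 0.0
```

Request:
servo_tool:
  increments:
    - [-1,0,0,0,0,0,0]
    - [-1,0,0,0,0,0,0]
    - [-1,0,0,0,0,0,0]
    - [-1,0,0,0,0,0,0]
    - [-1,0,0,0,0,0,0]

```text
clock: 4.1
position: [621.3, 157.7, 102.5]
tcp_rot: [[0.065, 0.998, 0.003], [0.998, -0.065, 0.0], [0.0, 0.003, -1.0]]
ft_force: [1.9, -0.7, 5.0]
grip_width: 11.1
grip_force: 58.9
```

Request:
servo_tool:
  increments:
    - [-1,0,0,0,0,0,0]

```text
clock: 4.2
position: [621.3, 157.7, 102.5]
tcp_rot: [[0.065, 0.998, 0.003], [0.998, -0.065, 0.0], [0.0, 0.003, -1.0]]
ft_force: [2.3, 0.0, 5.5]
grip_width: 10.7
grip_force: 58.9
```

Request:
servo_tool:
  increments:
    - [-1,0.7,0,0,0,0,0]
    - [-1,0.7,0,0,0,0,0]
    - [-1,0.7,0,0,0,0,0]
    - [-1,0.7,0,0,0,0,0]
    - [-1,0.7,0,0,0,0,0]

```text
clock: 4.7
position: [623.3, 190.6, 102.4]
tcp_rot: [[0.065, 0.998, 0.001], [0.998, -0.065, -0.004], [-0.004, 0.002, -1.0]]
ft_force: [1.5, -6.6, 7.1]
grip_width: 10.9
grip_force: 59.1
```

Request:
servo_tool:
  increments:
    - [-1,0.7,0,0,0,0,0]
    - [-1,0.5,0,0,0,0,0]
    - [-1,0.3,0,0,0,0,0]
    - [-1,0,0,0,0,0,0]
    - [-1,0,0,0,0,0,0]

```text
clock: 5.2
position: [624.2, 204.7, 102.4]
tcp_rot: [[0.065, 0.998, 0.001], [0.998, -0.065, -0.005], [-0.005, 0.001, -1.0]]
ft_force: [1.1, -7.7, 7.6]
grip_width: 10.9
grip_force: 59.2
```

```bash
python3 - <<'E'
from h import *
s=state(); np.save('s2.npy',s,allow_pickle=True); im=get_image('wrist'); cv2.imwrite('pics/w2.png',im)
C=cam('wrist',s); print(s['position'],s['ft_force'],proj(C,[643,206,80]))
cv2.imwrite('pics/w2c.png',cv2.resize(im[80:280,200:460],None,fx=2.5,fy=2.5,interpolation=cv2.INTER_CUBIC))
E
```

```text
[624.22673935 204.65720696 102.41215957] [ 1.10973199 -7.72706705  7.58316063] [290.01673805 215.033852  ]
```

View pics/w2c.png

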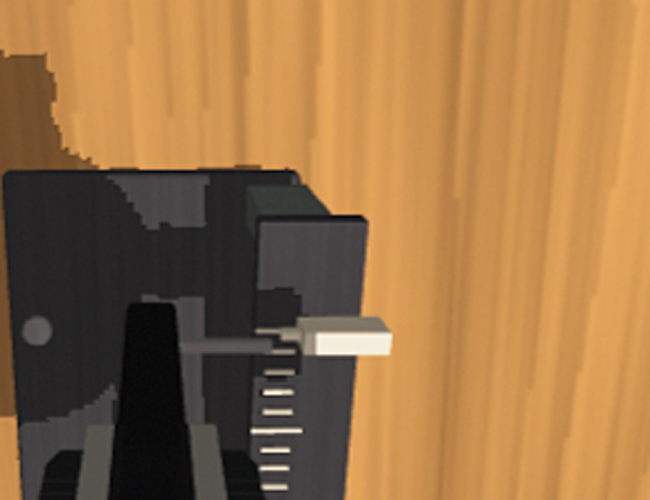

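The pointer at crop row ≈346 lies next to the clip, whose top face spans rows 332–355. Next I'll work out the remaining offset.

```bash
python3 - <<'E'
from h import *
s=np.load('s2.npy',allow_pickle=True).item(); C=cam('wrist',s); R=s['tcp_rot']; p=s['position']
im=cv2.imread('pics/w2.png').max(2)
print(im[203:226,336],im[203:226,290])
L=lambda uv,z:(R.T@(onz(C,uv,z)-p)).round(1)
q=lambda c:80+(c+.5)/2.5-.5
print('clip top',L((336,q(332)),87),L((336,q(355)),87),'bottom edge front',L((336,q(318)),75),'ptr',L((290,q(338)),80),L((290,q(354)),80))
E
```

```text
[ 69  70  71  96 132 128 128 127 124 146 222 248 245 244 244 244 244 247
 244 101  62  69  71] [35 37 37 36 37 35 38 37 37 36 37 42 61 77 87 91 91 85 57 34 37 38 39]
clip top [ 7.2 46.9 15.4] [ 0.9 47.4 15.5] bottom edge front [ 6.5 49.6 27.4] ptr [ 2.8 18.6 22.4] [-1.8 18.7 22.4]
```

Request:
servo_tool:
  increments:
    - [-1,0.33,0,0,0,0,0]
    - [-1,0,0,0,0,0,0]
    - [-1,0,0,0,0,0,0]
    - [-1,0,0,0,0,0,0]
    - [-1,0,0,0,0,0,0]

```text
clock: 5.75
position: [624.4, 207.6, 102.4]
tcp_rot: [[0.066, 0.998, 0.001], [0.998, -0.066, -0.006], [-0.006, 0.001, -1.0]]
ft_force: [0.9, -8.7, 8.2]
grip_width: 11.2
grip_force: 59.2
```

```bash
python3 - <<'E'
from h import *
s=state(); im=get_image('wrist'); C=cam('wrist',s); R=s['tcp_rot']; p=s['position']
print(s['position'])
a=im.max(2); c1=a[190:235,338].astype(int); c2=a[190:235,290].astype(int); print(c1,c2)
L=lambda uv,z:(R.T@(onz(C,uv,z)-p)).round(1)
t=np.where(c1>215)[0]+190; u=np.where(c2>70)[0]+190; print(t,u)
print('clip',L((338,t.mean()),87),'ptr',L((290,u.mean()),80))
E
```

```text
[624.42295695 207.62975285 102.40445167]
[ 72  73  73  70  72  71  72  71  71  71  68  71  70  70  69  69  68  68
  67  66  82 131 128 128 128 126 121 176 251 245 244 244 244 244 246 244
 152  59  66  67  67  66  66  67  66] [37 35 36 35 36 37 37 36 36 37 36 37 38 36 36 36 36 35 37 37 36 37 37 37
 41 60 77 88 90 91 86 56 35 36 38 38 37 37 37 36 38 37 37 36 36]
[218 219 220 221 222 223 224 225] [216 217 218 219 220]
clip [ 1.1 48.7 15.5] ptr [ 0.6 18.7 22.4]
```

Request:
servo_tool:
  increments:
    - [-1,0,0,0,0,0,0]
    - [-1,0,0,0,0,0,0]
    - [-1,0,0,0,0,0,0]
    - [-1,0,0,0,0,0,0]
    - [-1,0,0,0,0,0,0]

```text
clock: 6.3
position: [624.4, 207.7, 102.4]
tcp_rot: [[0.066, 0.998, 0.001], [0.998, -0.066, -0.006], [-0.006, 0.001, -1.0]]
ft_force: [-0.0, -8.2, 6.8]
grip_width: 10.6
grip_force: 59.2
```

Request:
servo_tool:
  increments:
    - [-1,0,0,0,0,0,0]
    - [-1,0,0,0,0,0,0]
    - [-1,0,0,0,0,0,0]
    - [-1,0,0,0,0,0,0]
    - [-1,0,0,0,0,0,0]

```text
clock: 6.8
position: [624.4, 207.6, 102.4]
tcp_rot: [[0.066, 0.998, 0.001], [0.998, -0.066, -0.006], [-0.006, 0.001, -1.0]]
ft_force: [0.8, -7.8, 7.7]
grip_width: 10.8
grip_force: 59.2
```

Request:
servo_tool:
  increments:
    - [-1,0,0,0,0,0,0]
    - [-1,0,0,0,0,0,0]
    - [-1,0,0,0,0,0,0]
    - [-1,0,0,0,0,0,0]
    - [-1,0,0,0,0,0,0]

```text
clock: 7.3
position: [624.4, 207.7, 102.4]
tcp_rot: [[0.066, 0.998, 0.001], [0.998, -0.066, -0.006], [-0.006, 0.001, -1.0]]
ft_force: [0.5, -8.5, 7.2]
grip_width: 10.9
grip_force: 59.2
```

Request:
servo_tool:
  increments:
    - [-1,0,0,0,0,0,0]
    - [-1,0,0,0,0,0,0]
    - [-1,0,0,0,0,0,0]
    - [-1,0,0,0,0,0,0]
    - [-1,0,0,0,0,0,0]

```text
clock: 7.8
position: [624.4, 207.6, 102.4]
tcp_rot: [[0.066, 0.998, 0.001], [0.998, -0.066, -0.006], [-0.006, 0.001, -1.0]]
ft_force: [0.9, -8.8, 7.3]
grip_width: 10.8
grip_force: 59.2
```

Request:
servo_tool:
  increments:
    - [-1,-0.5,0,0,0,0,0]
    - [-1,-0.5,0,0,0,0,0]
    - [-1,-0.5,0,0,0,0,0]
    - [-1,-0.5,0,0,0,0,0]
    - [-1,-0.5,0,0,0,0,0]

```text
clock: 8.3
position: [622.9, 183.5, 102.4]
tcp_rot: [[0.065, 0.998, 0.001], [0.998, -0.065, -0.004], [-0.004, 0.002, -1.0]]
ft_force: [1.9, -5.2, 6.3]
grip_width: 11.1
grip_force: 59.1
```

Request:
servo_tool:
  increments:
    - [-1,-0.5,0,0,0,0,0]
    - [-1,-0.5,0,0,0,0,0]
    - [-1,-0.5,0,0,0,0,0]
    - [-1,-0.5,0,0,0,0,0]
    - [-1,-0.4,0,0,0,0,0]

```text
clock: 8.8
position: [621.4, 160.5, 102.4]
tcp_rot: [[0.065, 0.998, 0.002], [0.998, -0.065, -0.002], [-0.002, 0.002, -1.0]]
ft_force: [1.7, -1.6, 6.1]
grip_width: 11.0
grip_force: 59.0
```

Request:
servo_tool:
  increments:
    - [-1,-0.1,0,0,0,0,0]
    - [-1,-0.1,0,0,0,0,0]
    - [-1,0,0,0,0,0,0]
    - [-1,0,0,0,0,0,0]
    - [-1,0,0,0,0,0,0]

```text
clock: 9.3
position: [621.3, 158.9, 102.4]
tcp_rot: [[0.065, 0.998, 0.002], [0.998, -0.065, -0.002], [-0.002, 0.002, -1.0]]
ft_force: [1.9, -3.4, 6.3]
grip_width: 10.8
grip_force: 59.0
```

Request:
servo_tool:
  increments:
    - [-1,-0.1,0,0,0,0,0]
    - [-1,-0.05,0,0,0,0,0]
    - [-1,0,0,0,0,0,0]
    - [-1,0,0,0,0,0,0]
    - [-1,0,0,0,0,0,0]

```text
clock: 9.8
position: [621.3, 157.7, 102.4]
tcp_rot: [[0.065, 0.998, 0.002], [0.998, -0.065, -0.001], [-0.001, 0.002, -1.0]]
ft_force: [2.2, -2.0, 5.3]
grip_width: 10.8
grip_force: 59.0
```

Request:
servo_tool:
  increments:
    - [1,0,0,0,0,0,0]
    - [1,0,0,0,0,0,0]
    - [1,0,0,0,0,0,0]
    - [1,0,0,0,0,0,0]
    - [1,0,0,0,0,0,0]

```text
clock: 10.3
position: [619.8, 158.4, 100.7]
tcp_rot: [[0.065, 0.998, -0.001], [0.998, -0.065, -0.0], [-0.0, -0.001, -1.0]]
ft_force: [-0.1, 0.2, -0.3]
grip_width: 82.0
grip_force: 0.0
```

Request:
servo_tool:
  increments:
    - [1,0,0,0,0,0,0]
    - [1,0,0,-2,0,0,0]
    - [1,0,0,-4,0,0,0]
    - [1,0,0,-4,0,0,0]
    - [1,0,0,-3,0,0,0]

```text
clock: 10.8
position: [620.9, 158.5, 234.4]
tcp_rot: [[0.065, 0.998, 0.003], [0.998, -0.065, 0.0], [0.001, 0.003, -1.0]]
ft_force: [0.0, 0.4, 0.3]
grip_width: 84.9
grip_force: 0.0
```

Request:
servo_tool:
  increments:
    - [1,-3,-3.4,0,0,0,0]
    - [1,-3,-3.4,0,0,0,0]
    - [1,-3,-3.4,0,0,0,0]
    - [1,-3,-3.4,0,0,0,0]
    - [1,-3,-3.4,0,0,0,0]

```text
clock: 11.3
position: [439.4, 19.0, 231.3]
tcp_rot: [[0.064, 0.998, 0.0], [0.998, -0.064, -0.0], [-0.0, 0.0, -1.0]]
ft_force: [-0.3, -1.0, 0.3]
grip_width: 85.1
grip_force: 0.0
```

Request:
servo_tool:
  increments:
    - [1,0,0,0,0,0,0]
    - [1,0,0,0,0,0,0]
    - [1,0,0,0,0,0,0]

```text
clock: 11.6
position: [441.6, 20.0, 231.7]
tcp_rot: [[0.065, 0.998, 0.001], [0.998, -0.065, 0.0], [0.0, 0.001, -1.0]]
ft_force: [0.6, 0.0, -0.7]
grip_width: 85.1
grip_force: 0.0
```

```bash
python3 - <<'E'
from h import *
s=state(); np.save('s3.npy',s,allow_pickle=True)
im=get_image('wrist'); cv2.imwrite('pics/w3.png',im); print(s['position'],s['tcp_rot'].round(3).tolist(),s['ft_force'])
E
```

```text
[441.56014019  20.04337921 231.69027455] [[0.065, 0.998, 0.001], [0.998, -0.065, 0.0], [0.0, 0.001, -1.0]] [ 0.61159647  0.02533418 -0.69720341]
```

View pics/w3.png

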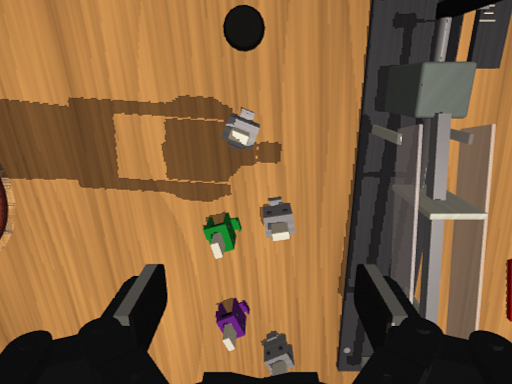

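The wrist view shows steel carriers A at (240,130) and B at (279,220), and a third at (277,350). Green is at (220,235) and purple at (231,322). Now I'll measure the tab tops.

```bash
cat >> h.py <<'E'
def tabs(im,C,z=70,thr=225,amin=40):
    m=((im.min(2)>thr-45)&(im.max(2)>thr)).astype(np.uint8)
    n,l,st,ce=cv2.connectedComponentsWithStats(m)
    out=[]
    for i in range(1,n):
        if st[i,4]<amin or st[i,4]>3000: continue
        v,u=np.where(l==i); P=np.array([onz(C,(a,b),z)[:2] for a,b in zip(u,v)],np.float32)
        (c,wh,an)=cv2.minAreaRect(P); an=np.radians(an)
        if wh[0]<wh[1]: an+=np.pi/2
        out.append((ce[i].round(0),np.round(c,1),np.round(sorted(wh),1),round(float(np.degrees(an))%180,1)))
    return out
E
python3 - <<'E'
from h import *
s=np.load('s3.npy',allow_pickle=True).item(); C=cam('wrist',s); im=cv2.imread('pics/w3.png')
print(im[138,236:242],im[236,278:284])
for t in tabs(im,C): print(t)
E
```

```text
[[199 226 238]
 [197 223 235]
 [198 223 234]
 [203 229 236]
 [214 235 241]
 [214 233 241]] [[203 227 234]
 [202 226 234]
 [203 227 235]
 [203 227 235]
 [204 227 235]
 [203 227 235]]
(array([240., 137.]), array([421.5,  54.1]), array([ 7.8, 16.3]), 149.7)
(array([281., 236.]), array([458.8, -60.4]), array([ 8.2, 17.7]), 6.7)
(array([216., 251.]), array([384. , -74.1]), array([ 7.5, 18.2]), 100.8)
(array([228., 344.]), array([ 385.1, -209.4]), array([ 7.4, 17.6]), 111.3)
```

```bash
python3 - <<'E'
from h import *
th=np.radians(86.3)
def rail(C,uv):
    X=onz(C,uv,120)
    for _ in range(20):
        xr=(X[0]-609.5)*np.cos(th)+(X[1]+16.6)*np.sin(th); X=onz(C,uv,115-.2126*xr)
    return X.round(1),round(xr,1)
s=np.load('s1.npy',allow_pickle=True).item(); C=cam('wrist',s)
for uv in [(267.7,275),(267.5,290),(267.4,340)]: print(rail(C,uv))
s=np.load('s3.npy',allow_pickle=True).item(); C=cam('wrist',s); im=cv2.imread('pics/w3.png').max(2)
for v in [130,180,230,260]: print(v,im[v,410:460])
C=cam('top');
for uv in [(640,207),(480,180)]: print(rail(C,pix(*uv)))
E
```

```text
(array([614.8,  64.6,  97.7]), np.float64(81.4))
(array([613.6,  48.3, 101.2]), np.float64(65.0))
(array([610.2,  -7.5, 113.1]), np.float64(9.1))
130 [ 82  84  83  80  73  73  74  70  94 153 186 188 158  50  64  68  71  76
  78  75  57  53  53  54  53  53  49 100 151 147 145 145 144 144 144 144
 144 145 147 140 115  81  84  84  83  86  96 112 133 159]
180 [ 75  74  79  83  80  89 151 203 203 171  70  78  83  83  78  69  59  58
  58  59  59  58  56  63 119 165 160 159 159 160 159 159 158 159 158 157
 162 175 180 187 197 201 201 200 198 195 175 127 119 122]
230 [ 83  81  91 152 202 202 174  77  56  60  61  59  61  60  57  57  58  57
  56  55  79 137 169 166 164 164 165 164 162 162 161 162 161 170 186 184
 185 189 192 187 186 187 174 137 113 118 121 123 123 122]
260 [ 76 120 184 201 182 107  53  58  61  57 107 149  98  53  56  57  55  53
  62 116 163 159 158 158 159 158 158 158 157 157 156 169 189 192 195 193
 191 186 182 180 169 134 117 122 122 121 121 121 122 120]
(array([ 595.7, -264.4,  167.8]), np.float64(-248.2))
(array([ 602.7, -146.9,  142.7]), np.float64(-130.5))
```

Request:
servo_tool:
  increments:
    - [0.3,0,0,0,0,0,-0.148]
    - [0.3,0,0,0,0,0,-0.148]
    - [0.3,0,0,0,0,0,-0.148]
    - [0.3,0,0,0,0,0,-0.148]
    - [0.3,0,0,0,0,0,-0.148]
  grip_force: 30

```text
clock: 12.15
position: [441.7, 20.4, 231.1]
tcp_rot: [[-0.631, 0.776, -0.001], [0.776, 0.631, 0.0], [0.001, -0.001, -1.0]]
ft_force: [-0.3, -0.0, -0.2]
grip_width: 55.7
grip_force: 0.0
```

Request:
servo_tool:
  increments:
    - [0.3,0,0,0,0,0,-0.148]
    - [0.3,0,0,0,0,0,-0.148]
    - [0.3,0,0,0,0,0,-0.07]
    - [0.3,0,0,0,0,0,0]
    - [0.3,0,0,0,0,0,0]

```text
clock: 12.65
position: [441.4, 20.2, 231.2]
tcp_rot: [[-0.863, 0.506, -0.001], [0.506, 0.863, 0.0], [0.001, -0.0, -1.0]]
ft_force: [-0.6, 0.6, 0.9]
grip_width: 55.4
grip_force: 0.0
```

```bash
cat > d.py <<'E'
import sys
from h import *
s=state(); R=s['tcp_rot']; p=s['position']; X=np.array([float(a) for a in sys.argv[1:4]])
print('d tool cm',(R.T@(X-p)/10).round(2),'yaw',np.degrees(np.arctan2(R[1,0],R[0,0])).round(2),'tilt',R[:,2].round(3),s['clock'])
E
python3 d.py 421.5 54.1 44
```

```text
d tool cm [ 3.42  1.93 18.72] yaw 149.61 tilt [-0.001  0.    -1.   ] 12.65
```

Request:
servo_tool:
  increments:
    - [0.3,3.4,1.95,0,0,0,0]
    - [0.3,0,0,5,0,0,0]
    - [0.3,0,0,5,0,0,0]
    - [0.3,0,0,4,0,0,0]
    - [0.3,0,0,3,0,0,0]

```text
clock: 13.15
position: [419.8, 54.2, 58.2]
tcp_rot: [[-0.863, 0.506, -0.003], [0.506, 0.863, 0.0], [0.003, -0.001, -1.0]]
ft_force: [0.4, -0.4, -0.5]
grip_width: 55.3
grip_force: 0.0
```

Request:
servo_tool:
  increments:
    - [0.3,0,0,1.5,0,0,0]
    - [0.3,0,0,0,0,0,0]
    - [0.3,0,0,0,0,0,0]
    - [-1,0,0,0,0,0,0]
    - [-1,0,0,0,0,0,0]

```text
clock: 13.65
position: [422.8, 53.7, 47.9]
tcp_rot: [[-0.863, 0.505, 0.003], [0.505, 0.863, -0.0], [-0.003, 0.001, -1.0]]
ft_force: [0.3, -0.5, -0.1]
grip_width: 27.3
grip_force: 0.0
```

Request:
servo_tool:
  increments:
    - [-1,0,0,0,0,0,0]
    - [-1,0,0,0,0,0,0]
    - [-1,0,0,0,0,0,0]
    - [-1,0,0,0,0,0,0]
    - [-1,0,0,0,0,0,0]

```text
clock: 14.15
position: [421.4, 53.7, 46.3]
tcp_rot: [[-0.863, 0.505, -0.0], [0.505, 0.863, -0.0], [0.0, -0.0, -1.0]]
ft_force: [-1.0, -0.5, 1.0]
grip_width: 0.2
grip_force: 0.0
```

```bash
python3 d.py 421.5 54.1 44; python3 - <<'E'
from h import *
cv2.imwrite('pics/w4.png',get_image('wrist'))
E
```

```text
d tool cm [0.01 0.04 0.23] yaw 149.64 tilt [-0. -0. -1.] 14.15
```

View pics/w4.png

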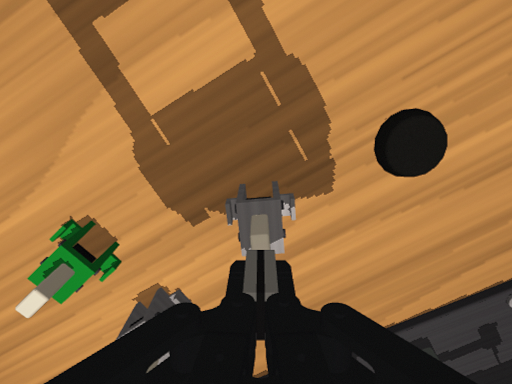

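```bash
python3 - <<'E'
from h import *
s=state(); C=cam('wrist',s); R=s['tcp_rot']; p=s['position']
L=lambda uv,z:((R.T@(onz(C,uv,z)-p)).round(1))
for uv in [(252,216),(269,216),(249,248),(273,248)]: print(uv,L(uv,40),L(uv,70))
im=cv2.imread('pics/w4.png'); cv2.imwrite('pics/w4c.png',cv2.resize(im[170:300,190:330],None,fx=4,fy=4,interpolation=cv2.INTER_CUBIC))
print(C[2])
E
```

```text
(252, 216) [ 9.6 -5.5  6.3] [ 21.8  -4.7 -23.7]
(269, 216) [9.6 4.7 6.3] [ 21.8   3.9 -23.7]
(249, 248) [-12.   -7.6   6.3] [  3.7  -6.4 -23.7]
(273, 248) [-12.    7.4   6.3] [  3.7   6.1 -23.7]
[347.59969954  96.2727499  225.5743739 ]
```

View pics/w4c.png

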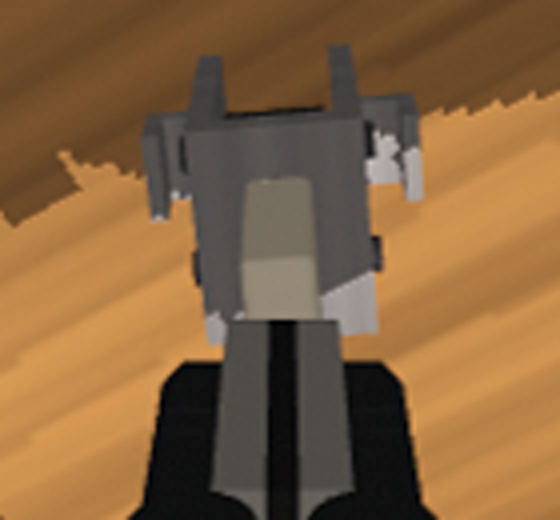

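```bash
python3 - <<'E'
from h import *
s=state(); C=cam('wrist',s); R=s['tcp_rot']; p=s['position']
for l in [(0,0,0),(11,0,0),(-11,0,0),(0,0,-23.7),(11,0,-20),(11,0,-38),(11,10,0),(11,10,-20)]: print(l,proj(C,p+R@np.array(l,float)).round(1), [round(float(x)) for x in (proj(C,p+R@np.array(l,float))-[190,170])*4])
E
```

```text
(0, 0, 0) [261.2 234.9] [285, 260]
(11, 0, 0) [261.2 217.8] [285, 191]
(-11, 0, 0) [261.2 251.4] [285, 326]
(0, 0, -23.7) [261.3 254.3] [285, 337]
(11, 0, -20) [261.3 232.3] [285, 249]
(11, 0, -38) [261.4 248.4] [286, 313]
(11, 10, 0) [278.3 217.8] [353, 191]
(11, 10, -20) [280.2 232.3] [361, 249]
```

```bash
python3 - <<'E'
from h import *
s=state(); C=cam('scene'); p=s['position']; im=get_image('scene')
a=proj(C,p); b=proj(C,p+[0,0,39]); cpt=proj(C,[421.5,54.1,70]); print(a,b,cpt)
x,y=int(a[0]),int(a[1]); c=cv2.resize(im[y-60:y+40,x-60:x+60],None,fx=5,fy=5,interpolation=cv2.INTER_CUBIC)
for q,col in [(a,(0,0,255)),(b,(255,0,0))]:
    cv2.circle(c,(int((q[0]-x+60.5)*5),int((q[1]-y+60.5)*5)),4,col,-1)
cv2.imwrite('pics/s5.png',c)
E
```

```text
[291.74211524 200.03776376] [292.32564379 190.06918193] [292.13982241 194.11612685]
```

View pics/s5.png

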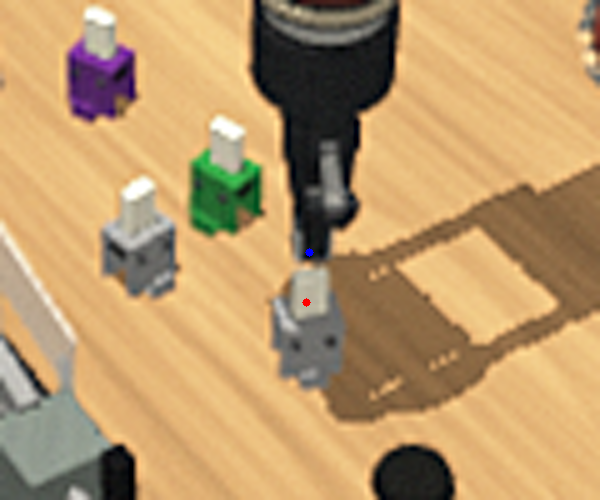

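The scene crop shows the real fingertips (blue dot, at 39 mm up) still above A's tab. They end about 39 mm short of the reported TCP (red dot). From here I'll take the real tip as TCP + 39 mm, open, go lower and grip again.

Request:
servo_tool:
  increments:
    - [0.3,0,0,0,0,0,0]
    - [0.3,0,0,0,0,0,0]
    - [0.3,0,0,0,0,0,0]
    - [0.3,0,0,0,0,0,0]
    - [0.3,0,0.03,2,0,0,0]
  grip_force: 30

```text
clock: 14.75
position: [424.5, 53.9, 28.9]
tcp_rot: [[-0.863, 0.505, 0.007], [0.505, 0.863, -0.0], [-0.006, 0.003, -1.0]]
ft_force: [0.6, -0.4, 0.2]
grip_width: 55.6
grip_force: 0.0
```

Request:
servo_tool:
  increments:
    - [0.3,0,0,1.5,0,0,0]
    - [0.3,0,0,0.3,0,0,0]
    - [0.3,0,0,0,0,0,0]
    - [-1,0,0,0,0,0,0]
    - [-1,0,0,0,0,0,0]

```text
clock: 15.25
position: [422.5, 54.0, 9.3]
tcp_rot: [[-0.863, 0.505, 0.002], [0.505, 0.863, -0.0], [-0.002, 0.001, -1.0]]
ft_force: [-0.1, -0.2, 0.5]
grip_width: 27.4
grip_force: 0.0
```

Request:
servo_tool:
  increments:
    - [-1,0,0,0,0,0,0]
    - [-1,0,0,0,0,0,0]
    - [-1,0,0,0,0,0,0]
    - [-1,0,0,0,0,0,0]
    - [-1,0,0,0,0,0,0]

```text
clock: 15.75
position: [422.3, 54.0, 9.1]
tcp_rot: [[-0.863, 0.505, 0.001], [0.505, 0.863, 0.0], [-0.001, 0.001, -1.0]]
ft_force: [0.1, 0.1, 4.7]
grip_width: 9.5
grip_force: 33.7
```

Request:
servo_tool:
  increments:
    - [-1,0,0,-3,0,0,0]
    - [-1,0,0,-5,0,0,0]
    - [-1,0,0,-5,0,0,0]
    - [-1,0,0,-5,0,0,0]
    - [-1,0,0,-4.2,0,0,0]

```text
clock: 16.25
position: [421.3, 53.9, 232.4]
tcp_rot: [[-0.863, 0.505, 0.001], [0.505, 0.863, -0.0], [-0.001, 0.0, -1.0]]
ft_force: [-0.1, -0.4, -1.6]
grip_width: 9.0
grip_force: 32.8
```

Request:
servo_tool:
  increments:
    - [-1,0,0,0,0,0,0.14]
    - [-1,0,0,0,0,0,0.14]
    - [-1,0,0,0,0,0,0.14]
    - [-1,0,0,0,0,0,0.14]
    - [-1,0,0,0,0,0,0.14]

```text
clock: 16.75
position: [420.9, 53.9, 229.1]
tcp_rot: [[-0.329, 0.944, -0.002], [0.944, 0.329, -0.0], [0.001, -0.002, -1.0]]
ft_force: [-0.5, 0.7, -0.5]
grip_width: 9.5
grip_force: 32.8
```

Request:
servo_tool:
  increments:
    - [-1,0,0,0,0,0,0.14]
    - [-1,0,0,0,0,0,0.14]
    - [-1,0,0,0,0,0,0.125]
    - [-1,-3.2,1.9,0,0,0,0]
    - [-1,-3.2,1.9,0,0,0,0]

```text
clock: 17.25
position: [455.2, -12.5, 229.3]
tcp_rot: [[0.062, 0.998, -0.001], [0.998, -0.062, 0.0], [0.0, -0.001, -1.0]]
ft_force: [0.6, -0.3, -0.5]
grip_width: 9.6
grip_force: 32.8
```

Request:
servo_tool:
  increments:
    - [-1,-3.2,1.9,0,0,0,0]
    - [-1,-3.2,1.9,0,0,0,0]
    - [-1,-3.2,1.9,0,0,0,0]
    - [-1,-3.2,1.9,0,0,0,0]
    - [-1,-3.2,1.9,0,0,0,0]

```text
clock: 17.75
position: [539.9, -179.3, 228.9]
tcp_rot: [[0.064, 0.998, -0.002], [0.998, -0.064, 0.001], [0.001, -0.002, -1.0]]
ft_force: [1.4, -0.7, -0.6]
grip_width: 9.0
grip_force: 32.8
```

Request:
servo_tool:
  increments:
    - [-1,-3.2,1.9,0,0,0,0]
    - [-1,-3.2,1.9,0,0,0,0]
    - [-1,-3.2,1.9,0,0,0,0]
    - [-1,0,0,0,0,0,0]
    - [-1,0,0,0,0,0,0]

```text
clock: 18.25
position: [590.1, -277.6, 228.4]
tcp_rot: [[0.065, 0.998, -0.003], [0.998, -0.065, 0.002], [0.002, -0.003, -1.0]]
ft_force: [0.0, 0.5, -2.2]
grip_width: 9.3
grip_force: 32.8
```

```bash
python3 d.py 592.7 -278 230;  python3 - <<'E'
from h import *
s=state(); np.save('s6.npy',s,allow_pickle=True); im=get_image('wrist'); cv2.imwrite('pics/w6.png',im)
print(s['grip_width'],s['grip_force'])
E
```

```text
d tool cm [-0.02  0.27 -0.16] yaw 86.27 tilt [-0.003  0.002 -1.   ] 18.25
9.346722757525626 32.807201743125916
```

View pics/w6.png

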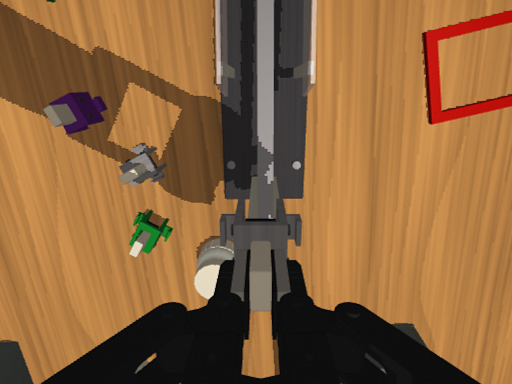

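The held carrier straddles columns ≈233–287 and the rail runs at ≈257–274. Next I'll measure the rail's line in tool coordinates.

```bash
python3 - <<'E'
from h import *
s=np.load('s6.npy',allow_pickle=True).item(); C=cam('wrist',s); R=s['tcp_rot']; p=s['position']; im=cv2.imread('pics/w6.png').max(2).astype(int)
def rail(uv):
    X=onz(C,uv,150)
    for _ in range(20):
        xr=(X[0]-609.6)*.0645+(X[1]+16.6)*.998; X=onz(C,uv,115-.2126*xr)
    return (R.T@(X-p)).round(2),X.round(1),round(xr)
for v in [20,60,100,140,170]: print(v,im[v,246:284])
for v in [20,40,60,80,100,120,140,160]:
    r=im[v,246:284]; d=np.diff(r); 
    a,b=246.5+np.argmax(d[:19]),246.5+19+np.argmin(d[19:]); print(v,a,b,rail(((a+b)/2,v)))
L=lambda uv,z:(R.T@(onz(C,uv,z)-p)).round(1)
for v in (222,235): print(v,im[v,225:300])
E
```

```text
20 [ 30  32  32  32  31  32  31  29  40  54  74 123 151 148 147 146 147 147
 147 147 147 147 147 148 147 148 151 126  43  29  31  32  32  31  43  62
  56  55]
60 [ 33  31  32  32  34  33  31  41  55  55  76 127 156 153 154 153 153 153
 154 155 155 153 154 154 153 154 156 131  45  30  32  31  45  64  61  59
  58  59]
100 [ 33  33  31  34  34  32  31  44  62  59  67 119 163 158 157 157 157 157
 158 158 157 159 159 159 158 159 163 135  55  60  61  62  64  64  61  61
  62  63]
140 [ 34  34  32  33  32  44  63  60  63  62  62  73 123 167 165 164 162 162
 162 162 162 162 163 163 162 164 158 118  57  60  62  65  62  62  61  62
  64  62]
170 [ 34  34  32  32  35  49  61  60  61  62  63  76  90  89  88  88  88  88
  89  87  96 111 108 134 172 170 163 118  55  61  61  60  60  62  62  62
  62  61]
20 256.5 273.5 (array([126.93,   2.51,  85.  ]), array([ 600.6, -150.9,  143.6]), -135)
40 256.5 273.5 (array([113.69,   2.53,  82.15]), array([ 599.8, -164.2,  146.4]), -148)
60 256.5 273.5 (array([100.25,   2.56,  79.27]), array([ 598.9, -177.6,  149.3]), -161)
80 256.5 273.5 (array([86.63,  2.58, 7
[... 158 characters left out ...]
8.79,  2.63, 70.38]), array([ 596.3, -219. ,  158.1]), -203)
140 257.5 273.5 (array([44.57,  3.03, 67.33]), array([ 595.8, -233.2,  161.1]), -217)
160 256.5 273.5 (array([30.15,  2.68, 64.24]), array([ 594.5, -247.6,  164.2]), -231)
222 [58 75 85 85 84 83 82 81 75 61 63 64 64 65 65 65 65 63 63 62 62 64 62 62
 63 66 66 66 68 69 71 70 69 68 68 66 66 65 65 65 64 64 65 65 65 66 65 66
 66 64 66 66 66 66 65 65 64 63 63 64 64 64 73 85 84 82 79 79 79 74 61 60
 76 81 77]
235 [60 66 85 85 85 81 64 50 66 81 79 80 81 82 82 81 83 80 80 78 77 76 75 76
 77 79 80 82 82 84 84 85 84 84 83 83 80 80 79 79 77 78 78 79 79 79 77 78
 80 80 81 82 82 81 82 81 79 78 77 79 81 81 77 57 59 75 81 79 78 70 55 67
 81 79 76]
```

Request:
servo_tool:
  increments:
    - [-1,0,0.27,0,0,0,0]
    - [-1,0,0,1.5,0,0,0]
    - [-1,0,0,1.5,0,0,0]
    - [-1,0,0,1.5,0,0,0]
    - [-1,0,0,0,0,0,0]

```text
clock: 18.8
position: [591.2, -276.1, 180.4]
tcp_rot: [[0.064, 0.998, -0.006], [0.998, -0.064, 0.004], [0.003, -0.007, -1.0]]
ft_force: [0.1, 0.1, -2.1]
grip_width: 9.2
grip_force: 32.8
```

Request:
servo_tool:
  increments:
    - [-1,0,0,1,0,0,0]
    - [-1,0,0,0.7,0,0,0]
    - [-1,0,0,0.5,0,0,0]
    - [-1,0,0,0,0,0,0]
    - [-1,0,0,0,0,0,0]

```text
clock: 19.3
position: [593.5, -277.8, 163.5]
tcp_rot: [[0.064, 0.998, 0.0], [0.998, -0.064, -0.0], [-0.0, 0.0, -1.0]]
ft_force: [0.9, -0.5, -0.5]
grip_width: 9.2
grip_force: 32.8
```

Request:
servo_tool:
  increments:
    - [-1,0,-0.08,0.2,0,0,0]
    - [-1,0,0,0.1,0,0,0]
    - [-1,0,0,0,0,0,0]
    - [-1,0,0,0,0,0,0]

```text
clock: 19.7
position: [592.7, -277.7, 160.4]
tcp_rot: [[0.064, 0.998, 0.0], [0.998, -0.064, -0.0], [-0.0, 0.0, -1.0]]
ft_force: [-0.5, -0.3, -1.0]
grip_width: 9.0
grip_force: 32.8
```

Request:
servo_tool:
  increments:
    - [-1,0,0,0.15,0,0,0]
    - [-1,0,0,0,0,0,0]
    - [-1,0,0,0,0,0,0]

```text
clock: 20.0
position: [592.9, -277.7, 159.6]
tcp_rot: [[0.064, 0.998, 0.001], [0.998, -0.064, -0.0], [-0.0, 0.001, -1.0]]
ft_force: [-1.1, 0.4, 1.9]
grip_width: 9.4
grip_force: 33.3
```

Request:
servo_tool:
  increments:
    - [1,0,0,0,0,0,0]
    - [1,0,0,0,0,0,0]
    - [1,0,0,0,0,0,0]
    - [1,0,0,0,0,0,0]
    - [1,0,0,0,0,0,0]

```text
clock: 20.5
position: [592.6, -277.6, 158.6]
tcp_rot: [[0.064, 0.998, -0.0], [0.998, -0.064, 0.0], [0.0, -0.0, -1.0]]
ft_force: [1.2, -0.9, 0.1]
grip_width: 80.5
grip_force: 0.0
```

Request:
servo_tool:
  increments:
    - [1,0,0,-2,0,0,0]
    - [1,0,0,-4,0,0,0]
    - [1,0,0,-3,0,0,0]
    - [1,0,0,0,0,0,0]
    - [1,0,0,0,0,0,0]

```text
clock: 21.0
position: [593.1, -277.9, 250.0]
tcp_rot: [[0.064, 0.998, 0.002], [0.998, -0.064, -0.001], [-0.001, 0.002, -1.0]]
ft_force: [-0.6, 0.2, 0.6]
grip_width: 85.6
grip_force: 0.0
```

```bash
cat > chk.py <<'E'
from h import *
# tabs in top image: on shelf (z=70) and on the rail (z ~ rail top+48)
im=get_image('top'); cv2.imwrite('pics/chk.png',im); C=cam('top')
m=cv2.inRange(cv2.cvtColor(im,cv2.COLOR_BGR2HSV),(0,0,180),(180,60,255)); n,_,st,ce=cv2.connectedComponentsWithStats(m)
for i in range(1,n):
    if 4<st[i,4]<80 and 100<ce[i,1]<280:
        a=onz(C,ce[i],70); b=onz(C,ce[i],165)
        print(ce[i].round(1),st[i,4],'z70',a[:2].round(1),'z165 rig x,y',round((b[0]-609.6)*.0645+(b[1]+16.6)*.998,1),round(-(b[0]-609.6)*.998+(b[1]+16.6)*.0645,1))
print(state()['clock'],state()['position'])
E
python3 chk.py
```

```text
[197.2 127.8] 9 z70 [678.6 208.4] z165 rig x,y 206.9 -22.5
[271.7 154.8] 39 z70 [636.9 -14.4] z165 rig x,y 1.5 2.3
[316.5 161.5] 28 z70 [ 639.8 -141.5] z165 rig x,y -114.1 -7.8
[278.2 218.5] 61 z70 [461.8 -61.9] z165 rig x,y -52.2 159.0
[278.6 247.6] 27 z70 [384.7 -75.8] z165 rig x,y -69.3 228.5
[389.4 247.2] 5 z70 [ 438.  -368.5] z165 rig x,y -332.8 162.7
21.05 [ 592.36250109 -277.48617429  248.13500211]
```

```bash
python3 chk.py | grep -v 'x,y 206'; python3 - <<'E'
from h import *
s=state(); C=cam('wrist',s); im=get_image('wrist'); cv2.imwrite('pics/w7.png',im)
for t in tabs(im,C,thr=225): print(t)
# rail carriers in wrist view at z=tab top
E
```

```text
[271.8 154.7] 43 z70 [637.1 -14.5] z165 rig x,y 1.3 2.1
[313.7 161. ] 26 z70 [ 639.8 -133.4] z165 rig x,y -106.8 -7.3
[278.4 218.7] 60 z70 [461.4 -62.6] z165 rig x,y -52.7 159.3
[278.6 247.6] 27 z70 [384.7 -75.8] z165 rig x,y -69.3 228.5
[389.  247.5] 6 z70 [ 437.  -367.5] z165 rig x,y -332.0 163.7
21.1 [ 591.95808376 -277.2583958   247.08678073]
```

Request:
servo_tool:
  increments:
    - [0.3,3.47,-2.45,0,0,0,0]
    - [0.3,3.47,-2.45,0,0,0,0]
    - [0.3,3.47,-2.45,0,0,0,0]
    - [0.3,3.47,-2.45,0,0,0,0]
    - [0.3,3.47,-2.45,0,0,0,0]

```text
clock: 21.65
position: [479.7, -95.2, 246.8]
tcp_rot: [[0.064, 0.998, -0.003], [0.998, -0.064, 0.001], [0.001, -0.003, -1.0]]
ft_force: [0.2, 0.3, 1.0]
grip_width: 55.3
grip_force: 0.0
```

Request:
servo_tool:
  increments:
    - [0.3,3.47,-2.45,0,0,0,0]
    - [0.3,0,0,0,0,0,0.14]
    - [0.3,0,0,0,0,0,0.14]
    - [0.3,0,0,0,0,0,0.14]
    - [0.3,0,0,0,0,0,0.14]

```text
clock: 22.15
position: [458.4, -60.1, 247.1]
tcp_rot: [[0.589, 0.808, -0.003], [0.808, -0.589, 0.001], [-0.001, -0.003, -1.0]]
ft_force: [0.8, -1.4, -0.7]
grip_width: 55.6
grip_force: 0.0
```

Request:
servo_tool:
  increments:
    - [0.3,0,0,0,0,0,0.14]
    - [0.3,0,0,0,0,0,0.14]
    - [0.3,0,0,0,0,0,0.14]
    - [0.3,0,0,0,0,0,0.14]
    - [0.3,0,0,0,0,0,0.14]

```text
clock: 22.65
position: [458.5, -60.2, 247.0]
tcp_rot: [[0.971, 0.239, -0.003], [0.239, -0.971, 0.001], [-0.003, -0.002, -1.0]]
ft_force: [0.6, -0.0, 0.3]
grip_width: 55.4
grip_force: 0.0
```

Request:
servo_tool:
  increments:
    - [0.3,0,0,0,0,0,0.13]
    - [0.3,0,0,0,0,0,0]
    - [0.3,0,0,0,0,0,0]

```text
clock: 22.95
position: [458.7, -60.3, 247.7]
tcp_rot: [[0.993, 0.119, -0.002], [0.119, -0.993, 0.001], [-0.002, -0.001, -1.0]]
ft_force: [-0.3, 0.0, -0.7]
grip_width: 55.4
grip_force: 0.0
```

```bash
python3 chk.py; python3 d.py 458.8 -60.4 8; python3 - <<'E'
from h import *
s=state(); C=cam('wrist',s); im=get_image('wrist'); cv2.imwrite('pics/w8.png',im)
for t in tabs(im,C,thr=225): print(t)
print('lower');
for t in tabs(im,C,thr=130): print(t)
print(proj(C,[458.8,-60.4,70]))
E
```

```text
[197.3 127.2] 6 z70 [680.4 208.5] z165 rig x,y 207.1 -24.2
[386.2 176.2] 12 z70 [ 632.  -338.9] z165 rig x,y -294.4 -12.3
[385.1 184.8] 11 z70 [ 607.  -338.5] z165 rig x,y -295.6 10.5
[278.1 218.7] 36 z70 [461.3 -61.7] z165 rig x,y -52.0 159.5
[356.4 237. ] 28 z70 [ 449.6 -277.7] z165 rig x,y -249.4 157.5
[387.3 245.7] 18 z70 [ 440.9 -362.4] z165 rig x,y -327.1 160.4
[328.6 256.1] 22 z70 [ 385.8 -211. ] z165 rig x,y -192.5 219.5
23.0 [458.85429619 -60.35491151 247.92984606]
d tool cm [3.000e-02 2.000e-02 2.399e+01] yaw 6.82 tilt [-0.001  0.    -1.   ] 23.0
(array([218.,   8.]), array([604.5,  -3. ]), array([ 4.9, 13.8]), 176.6)
(array([260., 162.]), array([459.1, -61.3]), array([ 6.6, 16.9]), 6.7)
lower
(array([219.,   8.]), array([604.1,  -3.1]), array([ 7.2, 15.4]), 176.3)
(array([252.,   6.]), array([610.9, -30.8]), array([ 5.6, 40.6]), 86.1)
(array([303.,  45.]), array([582.8, -84.5]), array([  4.1, 328.5]), 87.8)
(array([261., 158.]), array([464.5, -60.7]), array([32.3, 32.8]), 96.8)
(array([428., 191.]), array([ 450.9, -251.8]), array([12.6, 33.9]), 38.8)
(array([448., 194.]), array([ 449.3, -276. ]), array([10. , 20.6]), 23.5)
(array([265., 226.]), array([385.2, -74.3]), array([ 6.6, 17.6]), 101.3)
(array([377., 238.]), array([ 385.6, -209.4]), array([10.6, 20.2]), 111.1)
[260.11395797 163.72954766]
```

Request:
servo_tool:
  increments:
    - [0.3,0,0.05,5,0,0,0]
    - [0.3,0,0,5,0,0,0]
    - [0.3,0,0,5,0,0,0]
    - [0.3,0,0,5,0,0,0]
    - [0.3,0,0,2.5,0,0,0]

```text
clock: 23.55
position: [455.6, -59.9, 18.8]
tcp_rot: [[0.993, 0.118, -0.007], [0.118, -0.993, 0.002], [-0.007, -0.003, -1.0]]
ft_force: [0.3, 0.3, 0.7]
grip_width: 55.3
grip_force: 0.0
```

Request:
servo_tool:
  increments:
    - [0.3,0,0,1.3,0,0,0]
    - [0.3,0,0,0.1,0,0,0]
    - [0.3,0,0,0,0,0,0]
    - [-1,0,0,0,0,0,0]
    - [-1,0,0,0,0,0,0]

```text
clock: 24.05
position: [461.0, -61.4, 11.8]
tcp_rot: [[0.993, 0.117, 0.004], [0.117, -0.993, -0.001], [0.003, 0.002, -1.0]]
ft_force: [-1.2, 0.4, 0.3]
grip_width: 27.1
grip_force: 0.0
```

Request:
servo_tool:
  increments:
    - [-1,0,0,0,0,0,0]
    - [-1,0,0,0,0,0,0]
    - [-1,0,0,0,0,0,0]
    - [-1,0,0,0,0,0,0]
    - [-1,0,0,0,0,0,0]

```text
clock: 24.55
position: [460.3, -61.2, 11.0]
tcp_rot: [[0.993, 0.117, 0.002], [0.117, -0.993, -0.001], [0.002, 0.001, -1.0]]
ft_force: [-1.3, 0.4, 5.8]
grip_width: 9.1
grip_force: 35.2
```

Request:
servo_tool:
  increments:
    - [-1,0,0,-3,0,0,0]
    - [-1,0,0,-5,0,0,0]
    - [-1,0,0,-5,0,0,0]
    - [-1,0,0,-5,0,0,0]
    - [-1,0,0,-4.2,0,0,0]

```text
clock: 25.05
position: [459.2, -60.9, 234.3]
tcp_rot: [[0.993, 0.117, 0.001], [0.117, -0.993, -0.0], [0.001, 0.001, -1.0]]
ft_force: [1.3, -1.1, -0.9]
grip_width: 9.2
grip_force: 34.2
```

Request:
servo_tool:
  increments:
    - [-1,0,0,0,0,0,-0.14]
    - [-1,0,0,0,0,0,-0.14]
    - [-1,0,0,0,0,0,-0.14]
    - [-1,0,0,0,0,0,-0.14]
    - [-1,0,0,0,0,0,-0.14]

```text
clock: 25.55
position: [458.8, -60.8, 231.0]
tcp_rot: [[0.68, 0.733, -0.001], [0.733, -0.68, 0.0], [-0.001, -0.001, -1.0]]
ft_force: [0.2, 0.2, -0.7]
grip_width: 9.0
grip_force: 34.2
```

Request:
servo_tool:
  increments:
    - [-1,0,0,0,0,0,-0.14]
    - [-1,0,0,0,0,0,-0.14]
    - [-1,0,0,0,0,0,-0.14]
    - [-1,0,0,0,0,0,-0.14]
    - [-1,0,0,0,0,0,-0.127]

```text
clock: 26.05
position: [458.8, -60.8, 230.9]
tcp_rot: [[0.062, 0.998, -0.001], [0.998, -0.062, 0.0], [0.0, -0.001, -1.0]]
ft_force: [-0.5, -1.0, -1.3]
grip_width: 9.3
grip_force: 34.2
```

Request:
servo_tool:
  increments:
    - [-1,-3.47,2.45,0,0,0,0]
    - [-1,-3.47,2.45,0,0,0,0]
    - [-1,-3.47,2.45,0,0,0,0]
    - [-1,-3.47,2.45,0,0,0,0]
    - [-1,-3.47,2.45,0,0,0,0]

```text
clock: 26.55
position: [570.2, -243.5, 230.7]
tcp_rot: [[0.067, 0.998, -0.001], [0.998, -0.067, 0.001], [0.001, -0.001, -1.0]]
ft_force: [0.5, 0.5, -0.5]
grip_width: 9.2
grip_force: 34.2
```

Request:
servo_tool:
  increments:
    - [-1,-3.47,2.45,0,0,0,0]
    - [-1,0,0,0,0,0,0]
    - [-1,0,0,0,0,0,0]
    - [-1,0,0,0,0,0,0]
    - [-1,0,0,0,0,0,0]

```text
clock: 27.05
position: [591.7, -277.4, 232.2]
tcp_rot: [[0.066, 0.998, 0.0], [0.998, -0.066, -0.0], [-0.0, 0.0, -1.0]]
ft_force: [-0.4, -1.0, -0.9]
grip_width: 9.2
grip_force: 34.2
```

```bash
python3 d.py 592.6 -277.8 162.5; cat > rl.py <<'E'
from h import *
s=state(); C=cam('wrist',s); R=s['tcp_rot']; p=s['position']; I=get_image('wrist'); cv2.imwrite('pics/rl.png',I); im=I.max(2).astype(int)
def rail(uv):
    X=onz(C,uv,150)
    for _ in range(20):
        xr=(X[0]-609.6)*.0645+(X[1]+16.6)*.998; X=onz(C,uv,115-.2126*xr)
    return (R.T@(X-p)).round(2)
for v in [20,60,100,120]:
    r=im[v,246:284]; d=np.diff(r); a,b=246.5+np.argmax(d[:19]),265.5+np.argmin(d[19:]); print(v,a,b,rail(((a+b)/2,v)))
for v in range(228,246,6):
    d=np.diff(im[v,225:300]); print(v,225.5+np.argsort(-abs(d))[:8])
E
python3 rl.py
```

```text
d tool cm [-0.03  0.09  6.97] yaw 86.22 tilt [ 0. -0. -1.] 27.05
20 253.5 270.5 [127.53   0.4   88.68]
60 254.5 270.5 [100.48   0.78  82.93]
100 254.5 270.5 [72.65  0.8  77.01]
120 254.5 270.5 [58.43  0.82 73.99]
228 [287.5 289.5 232.5 288.5 231.5 233.5 230.5 286.5]
234 [233.5 289.5 288.5 287.5 231.5 232.5 286.5 230.5]
240 [293.5 226.5 295.5 292.5 286.5 287.5 227.5 225.5]
```

Rail is 0.8 mm to +y. Correct and lower.

Request:
servo_tool:
  increments:
    - [-1,0,0.08,0,0,0,0]
    - [-1,0,0,2,0,0,0]
    - [-1,0,0,2,0,0,0]
    - [-1,0,0,1,0,0,0]
    - [-1,0,0,0,0,0,0]

```text
clock: 27.6
position: [591.7, -277.6, 179.7]
tcp_rot: [[0.067, 0.998, -0.003], [0.998, -0.067, 0.002], [0.002, -0.003, -1.0]]
ft_force: [0.4, -0.0, -1.5]
grip_width: 9.4
grip_force: 34.2
```

Request:
servo_tool:
  increments:
    - [-1,0,0,0.8,0,0,0]
    - [-1,0,0,0.7,0,0,0]
    - [-1,0,0,0.3,0,0,0]
    - [-1,0,0,0,0,0,0]
    - [-1,0,0,0,0,0,0]

```text
clock: 28.1
position: [592.9, -278.7, 164.1]
tcp_rot: [[0.067, 0.998, 0.0], [0.998, -0.067, -0.0], [-0.0, 0.0, -1.0]]
ft_force: [0.5, 0.6, -0.8]
grip_width: 9.4
grip_force: 34.2
```

Request:
servo_tool:
  increments:
    - [-1,0,-0.03,0.2,0,0,0]
    - [-1,0,0,0.1,0,0,0]
    - [-1,0,0,0,0,0,0]
    - [-1,0,0,0,0,0,0]

```text
clock: 28.5
position: [592.9, -278.7, 161.9]
tcp_rot: [[0.067, 0.998, 0.001], [0.998, -0.067, -0.001], [-0.001, 0.001, -1.0]]
ft_force: [-1.0, 1.0, 4.5]
grip_width: 9.3
grip_force: 34.9
```

Request:
servo_tool:
  increments:
    - [1,0,0,0,0,0,0]
    - [1,0,0,0,0,0,0]
    - [1,0,0,0,0,0,0]
    - [1,0,0,0,0,0,0]
    - [1,0,0,0,0,0,0]

```text
clock: 29.0
position: [592.4, -278.5, 160.5]
tcp_rot: [[0.067, 0.998, -0.0], [0.998, -0.067, 0.0], [0.0, -0.0, -1.0]]
ft_force: [-0.1, -0.3, -0.1]
grip_width: 80.6
grip_force: 0.0
```

Request:
servo_tool:
  increments:
    - [1,0,0,-3,0,0,0]
    - [1,0,0,-5,0,0,0]
    - [0.3,-0.7,-3.5,0,0,0,0]
    - [0.3,0,-3.6,0,0,0,0]
    - [0.3,0,-3.6,0,0,0,0]

```text
clock: 29.5
position: [484.3, -278.5, 241.3]
tcp_rot: [[0.067, 0.998, 0.001], [0.998, -0.067, -0.001], [-0.001, 0.001, -1.0]]
ft_force: [-0.3, -1.2, 0.4]
grip_width: 55.0
grip_force: 0.0
```

Request:
servo_tool:
  increments:
    - [0.3,0,-3.6,0,0,0,0]
    - [0.3,0,0,0,0,0,0.14]
    - [0.3,0,0,0,0,0,0.14]
    - [0.3,0,0,0,0,0,0.14]
    - [0.3,0,0,0,0,0,0.14]

```text
clock: 30.0
position: [449.2, -276.0, 240.9]
tcp_rot: [[0.592, 0.806, 0.0], [0.806, -0.592, -0.0], [-0.0, 0.0, -1.0]]
ft_force: [-0.1, 0.4, 0.3]
grip_width: 55.1
grip_force: 0.0
```

Request:
servo_tool:
  increments:
    - [0.3,0,0,0,0,0,0.14]
    - [0.3,0,0,0,0,0,0.14]
    - [0.3,0,0,0,0,0,0.14]
    - [0.3,0,0,0,0,0,0.115]
    - [0.3,0,0,0,0,0,0]

```text
clock: 30.5
position: [449.3, -276.0, 240.8]
tcp_rot: [[0.918, 0.398, 0.0], [0.398, -0.918, -0.0], [0.0, 0.0, -1.0]]
ft_force: [0.5, -0.2, -0.2]
grip_width: 55.6
grip_force: 0.0
```

Request:
servo_tool:
  increments:
    - [0.3,0,0,0,0,0,0]
    - [0.3,0,0,0,0,0,0]

```text
clock: 30.7
position: [449.4, -276.0, 240.8]
tcp_rot: [[0.917, 0.399, 0.0], [0.399, -0.917, 0.0], [0.0, 0.0, -1.0]]
ft_force: [0.2, 0.2, 0.2]
grip_width: 55.7
grip_force: 0.0
```

```bash
python3 chk.py; python3 d.py 449.3 -276 10; python3 - <<'E'
from h import *
s=state(); C=cam('wrist',s); im=get_image('wrist'); cv2.imwrite('pics/w9.png',im)
print(proj(C,[449.3,-276,70]))
for thr in (225,130):
    for t in tabs(im,C,thr=thr): print(thr,t)
E
```

```text
[197.4 127.4] 5 z70 [679.8 208.2] z165 rig x,y 206.7 -23.6
[274.  154.8] 51 z70 [638.1 -20.6] z165 rig x,y -4.1 0.8
[291.  157.1] 21 z70 [639.7 -68.8] z165 rig x,y -48.0 -3.4
[386.2 176.2] 12 z70 [ 632.  -338.9] z165 rig x,y -294.4 -12.3
[384.7 184.6] 13 z70 [ 607.4 -337.4] z165 rig x,y -294.5 10.2
[278.6 247.6] 27 z70 [384.7 -75.8] z165 rig x,y -69.3 228.5
30.75 [ 449.36727816 -275.95474237  240.81165785]
d tool cm [-1.000e-02  0.000e+00  2.308e+01] yaw 23.5 tilt [ 0. -0. -1.] 30.75
[260.25322476 165.46051979]
225 (array([373.,  50.]), array([ 599.2, -333.7]), array([ 8.7, 20.2]), 86.0)
130 (array([369.,  18.]), array([ 623.5, -303.7]), array([25.3, 94. ]), 89.4)
130 (array([377.,  50.]), array([ 599.5, -333.7]), array([12. , 23.1]), 89.9)
130 (array([302.,  77.]), array([ 548.4, -278.6]), array([7. , 7.6]), 25.7)
130 (array([404., 148.]), array([ 530. , -406.6]), array([49.1, 63.1]), 49.4)
130 (array([ 63., 147.]), array([384.5, -75.6]), array([10.2, 19.8]), 102.0)
130 (array([262., 159.]), array([ 456. , -276.8]), array([28.8, 30.8]), 22.9)
130 (array([327., 202.]), array([ 440.9, -361.7]), array([10.1, 19.6]), 53.4)
130 (array([496., 348.]), array([ 331.1, -663.9]), array([ 53.8, 106.6]), 37.4)
```

Request:
servo_tool:
  increments:
    - [0.3,0,0,5,0,0,0]
    - [0.3,0,0,5,0,0,0]
    - [0.3,0,0,5,0,0,0]
    - [0.3,0,0,4.5,0,0,0]
    - [0.3,0,0,2.5,0,0,0]

```text
clock: 31.3
position: [446.9, -273.9, 16.2]
tcp_rot: [[0.917, 0.398, -0.005], [0.398, -0.917, 0.004], [-0.003, -0.006, -1.0]]
ft_force: [-0.2, 1.1, -0.4]
grip_width: 55.1
grip_force: 0.0
```

Request:
servo_tool:
  increments:
    - [0.3,0,0,1.1,0,0,0]
    - [0.3,0,0,0.1,0,0,0]
    - [0.3,0,0,0,0,0,0]
    - [-1,0,0,0,0,0,0]
    - [-1,0,0,0,0,0,0]

```text
clock: 31.8
position: [450.7, -277.0, 10.9]
tcp_rot: [[0.918, 0.398, 0.003], [0.398, -0.918, -0.002], [0.002, 0.003, -1.0]]
ft_force: [-0.0, 0.4, -0.2]
grip_width: 27.3
grip_force: 0.0
```

Request:
servo_tool:
  increments:
    - [-1,0,0,0,0,0,0]
    - [-1,0,0,0,0,0,0]
    - [-1,0,0,0,0,0,0]
    - [-1,0,0,0,0,0,0]
    - [-1,0,0,0,0,0,0]

```text
clock: 32.3
position: [450.2, -276.6, 10.1]
tcp_rot: [[0.918, 0.398, 0.002], [0.398, -0.918, -0.001], [0.001, 0.002, -1.0]]
ft_force: [-0.3, 1.4, 6.7]
grip_width: 9.3
grip_force: 32.0
```

Request:
servo_tool:
  increments:
    - [-1,0,0,-3,0,0,0]
    - [-1,0,0,-5,0,0,0]
    - [-1,0,0,-5,0,0,0]
    - [-1,0,0,-5,0,0,0]
    - [-1,0,0,-4.2,0,0,0]

```text
clock: 32.8
position: [449.3, -275.9, 233.2]
tcp_rot: [[0.918, 0.398, 0.001], [0.398, -0.918, -0.001], [0.001, 0.001, -1.0]]
ft_force: [-0.7, -0.9, -1.8]
grip_width: 9.4
grip_force: 31.0
```

Request:
servo_tool:
  increments:
    - [-1,0,0,0,0,0,-0.14]
    - [-1,0,0,0,0,0,-0.14]
    - [-1,0,0,0,0,0,-0.14]
    - [-1,0,0,0,0,0,-0.14]
    - [-1,0,0,0,0,0,-0.14]

```text
clock: 33.3
position: [448.9, -275.6, 229.8]
tcp_rot: [[0.441, 0.898, -0.001], [0.898, -0.441, 0.001], [0.0, -0.002, -1.0]]
ft_force: [0.7, -0.1, -1.4]
grip_width: 9.3
grip_force: 31.0
```

Request:
servo_tool:
  increments:
    - [-1,0,0,0,0,0,-0.14]
    - [-1,0,0,0,0,0,-0.14]
    - [-1,0,0,0,0,0,-0.115]
    - [-1,0.3,3.5,0,0,0,0]
    - [-1,0.4,3.6,0,0,0,0]

```text
clock: 33.8
position: [520.7, -273.7, 230.1]
tcp_rot: [[0.068, 0.998, -0.001], [0.998, -0.068, 0.0], [0.0, -0.001, -1.0]]
ft_force: [0.1, -0.6, -0.9]
grip_width: 9.2
grip_force: 31.0
```

Request:
servo_tool:
  increments:
    - [-1,0,3.6,0,0,0,0]
    - [-1,0,3.6,0,0,0,0]
    - [-1,0,0,0,0,0,0]
    - [-1,0,0,0,0,0,0]
    - [-1,0,0,0,0,0,0]

```text
clock: 34.3
position: [591.6, -278.4, 230.3]
tcp_rot: [[0.067, 0.998, -0.001], [0.998, -0.067, 0.0], [0.0, -0.001, -1.0]]
ft_force: [0.3, -0.1, -1.0]
grip_width: 9.2
grip_force: 31.0
```

```bash
python3 d.py 592.6 -277.8 162.5; python3 rl.py
```

```text
d tool cm [0.07 0.1  6.78] yaw 86.15 tilt [-0.001  0.    -1.   ] 34.3
20 253.5 270.5 [127.19   0.39  86.61]
60 254.5 270.5 [100.35   0.77  80.89]
100 254.5 270.5 [72.74  0.79 75.01]
120 254.5 270.5 [58.63  0.8  72.  ]
228 [287.5 289.5 232.5 231.5 233.5 230.5 294.5 226.5]
234 [287.5 233.5 289.5 230.5 232.5 288.5 231.5 226.5]
240 [293.5 226.5 295.5 286.5 292.5 294.5 287.5 227.5]
```

Request:
servo_tool:
  increments:
    - [-1,0,0.06,0,0,0,0]
    - [-1,0,0,2,0,0,0]
    - [-1,0,0,2,0,0,0]
    - [-1,0,0,1,0,0,0]
    - [-1,0,0,0,0,0,0]

```text
clock: 34.85
position: [591.7, -278.0, 178.8]
tcp_rot: [[0.067, 0.998, -0.003], [0.998, -0.067, 0.002], [0.002, -0.003, -1.0]]
ft_force: [0.6, 0.9, -0.9]
grip_width: 9.5
grip_force: 30.9
```

Request:
servo_tool:
  increments:
    - [-1,0,0,0.8,0,0,0]
    - [-1,0,0,0.7,0,0,0]
    - [-1,0,0,0.3,0,0,0]
    - [-1,0,0,0,0,0,0]
    - [-1,0,0,0.1,0,0,0]

```text
clock: 35.35
position: [593.4, -278.7, 162.2]
tcp_rot: [[0.067, 0.998, 0.001], [0.998, -0.067, -0.0], [-0.0, 0.001, -1.0]]
ft_force: [-0.0, -0.1, -0.5]
grip_width: 9.4
grip_force: 31.0
```

Request:
servo_tool:
  increments:
    - [-1,0,0,0.05,0,0,0]
    - [-1,0,0,0,0,0,0]
    - [-1,0,0,0,0,0,0]

```text
clock: 35.65
position: [593.2, -278.7, 161.5]
tcp_rot: [[0.067, 0.998, 0.0], [0.998, -0.067, -0.0], [-0.0, 0.0, -1.0]]
ft_force: [0.8, 0.4, -0.8]
grip_width: 9.3
grip_force: 31.0
```

Request:
servo_tool:
  increments:
    - [1,0,0,0,0,0,0]
    - [1,0,0,0,0,0,0]
    - [1,0,0,0,0,0,0]
    - [1,0,0,0,0,0,0]
    - [1,0,0,0,0,0,0]
  grip_force: 60

```text
clock: 36.15
position: [593.1, -278.6, 161.4]
tcp_rot: [[0.067, 0.998, 0.0], [0.998, -0.067, -0.0], [-0.0, 0.0, -1.0]]
ft_force: [0.5, 0.3, -0.8]
grip_width: 80.5
grip_force: 0.0
```

Request:
servo_tool:
  increments:
    - [1,0,0,-3,0,0,0]
    - [1,0,0,-5,0,0,0]
    - [1,4.8,0,0,0,0,0]
    - [1,4.8,0,0,0,0,0]
    - [1,4.8,0,0,0,0,0]

```text
clock: 36.65
position: [602.9, -133.8, 242.1]
tcp_rot: [[0.068, 0.998, 0.001], [0.998, -0.068, -0.0], [-0.0, 0.001, -1.0]]
ft_force: [0.1, 0.4, -0.7]
grip_width: 85.1
grip_force: 0.0
```

Request:
servo_tool:
  increments:
    - [1,4.8,0,0,0,0,0]
    - [1,4.8,0,0,0,0,0]
    - [1,4.8,0,0,0,0,0]
    - [1,4.8,0,0,0,0,0]
    - [1,4.8,0,0,0,0,0]

```text
clock: 37.15
position: [618.7, 106.5, 241.6]
tcp_rot: [[0.067, 0.998, 0.001], [0.998, -0.067, -0.0], [0.0, 0.001, -1.0]]
ft_force: [0.5, -0.4, 0.3]
grip_width: 85.1
grip_force: 0.0
```

Request:
servo_tool:
  increments:
    - [1,4.8,0,0,0,0,0]
    - [1,0,0,0,0,0,0]
    - [1,0,0,0,0,0,0]
    - [1,0,0,0,0,0,0]

```text
clock: 37.55
position: [622.1, 151.5, 241.3]
tcp_rot: [[0.068, 0.998, -0.0], [0.998, -0.068, -0.001], [-0.001, -0.0, -1.0]]
ft_force: [-0.5, 0.2, -0.5]
grip_width: 85.6
grip_force: 0.0
```

```bash
python3 d.py 620.8 158 70; python3 chk.py; python3 - <<'E'
from h import *
s=state(); C=cam('wrist',s); im=get_image('wrist'); sc=get_image('scene'); tp=cv2.imread('pics/chk.png')
for t in tabs(im,C,z=163,thr=215,amin=25): print(t)
a=cv2.resize(sc[110:300,150:340],(550,550),interpolation=cv2.INTER_CUBIC); b=cv2.resize(tp[120:245,170:400],(720,391)[:2],interpolation=cv2.INTER_CUBIC)
cv2.imwrite('pics/q.png',a)
p=np.array(s['position']);g=im[:,:,:].max(2).astype(int)
print(g[170:240:3,262:284])
E
```

```text
d tool cm [ 0.65 -0.17 17.13] yaw 86.12 tilt [-0.    -0.001 -1.   ] 37.55
[273.7 154.9] 75 z70 [637.7 -19.9] z165 rig x,y -3.5 1.3
[291.1 157.3] 30 z70 [639.3 -69.2] z165 rig x,y -48.3 -3.1
[304.9 159.4] 30 z70 [ 640.2 -108.5] z165 rig x,y -84.0 -6.2
[386.2 176.8] 20 z70 [ 630.3 -339.3] z165 rig x,y -294.9 -10.8
[384.6 184.6] 19 z70 [ 607.5 -337.2] z165 rig x,y -294.3 10.1
[387.3 245.5] 22 z70 [ 441.5 -362.5] z165 rig x,y -327.1 159.9
[278.5 247.6] 28 z70 [384.5 -75.5] z165 rig x,y -69.0 228.7
[328.7 256.2] 34 z70 [ 385.6 -211.3] z165 rig x,y -192.7 219.6
37.6 [622.11473145 151.12209366 241.29466205]
(array([310., 112.]), array([662.7, 212. ]), array([ 3.7, 16. ]), 176.1)
(array([275., 341.]), array([ 6.223e+02, -4.000e-01]), array([ 2.4, 19.4]), 176.0)
(array([260., 367.]), array([608.5, -31.3]), array([ 8.1, 21.8]), 86.0)
[[ 11   8   8   6  31  63  72  70  71  70  74  64  33  34  34  36  37  35
   34  36  34  34]
 [ 11  11  10  10  19  51  73  72  71  70  76  76  63  33  34  36  35  33
   35  35  35  36]
 [ 12   8  11   9  20  52  73  71  72  70  75  77  62  32  34  37  35  34
   3
[... 1268 characters left out ...]
0 119 117 116 116 118 118 119
  116 103  84  70]
 [116 117 115 115 114 116 116 116 118 117 118 117 117 118 118 118 119 119
  117 101  82  71]
 [114 114 115 116 115 117 117 118 117 116 117 119 119 118 118 118 119 119
  114  98  77  69]
 [116 116 116 118 117 117 115 115 115 118 117 118 117 119 118 117 117 116
  113  98  75  71]
 [116 117 117 117 115 115 116 116 116 118 119 117 117 117 116 116 115 116
  112  93  54  30]
 [116 116 115 115 116 118 116 116 116 117 117 116 116 114 114 114 115 115
  113  95  53  39]
 [116 113 115 118 115 117 116 117 117 116 114 115 113 115 115 115 116 118
  114  90  51  48]
 [115 115 117 117 116 117 115 115 114 116 114 115 115 115 115 116 117 115
  110  90  63  69]]
```

View pics/q.png

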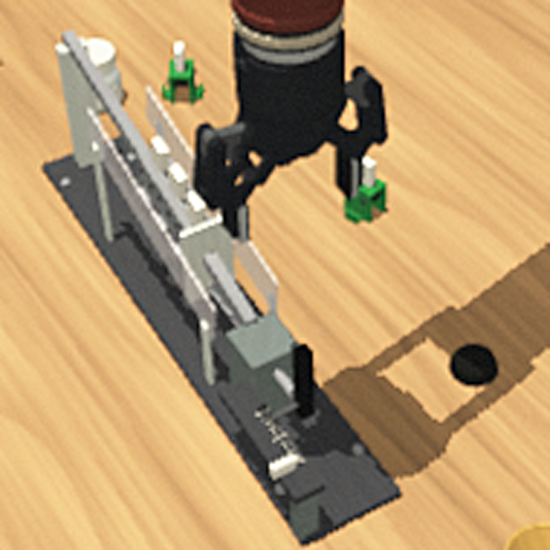

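Three carriers are queued uphill of the stop plate in the scene crop (tabs near (160,147), (178,172) and (196,202)), and the post is free. Now the second draw, with a deeper grip.

Request:
servo_tool:
  increments:
    - [1,0.65,-0.18,0,0,0,0]
    - [1,0,0,5,0,0,0]
    - [1,0,0,5,0,0,0]
    - [1,0,0,4,0,0,0]
    - [1,0,0,2.5,0,0,0]

```text
clock: 38.2
position: [618.1, 158.5, 71.9]
tcp_rot: [[0.068, 0.998, -0.006], [0.998, -0.068, -0.001], [-0.001, -0.005, -1.0]]
ft_force: [-0.5, -0.4, -0.6]
grip_width: 85.6
grip_force: 0.0
```

Request:
servo_tool:
  increments:
    - [1,0,0,0.6,0,0,0]
    - [1,0,0,0,0,0,0]
    - [1,0,0,0,0,0,0]
    - [-1,0,0,0,0,0,0]
    - [-1,0,0,0,0,0,0]

```text
clock: 38.7
position: [622.1, 159.2, 72.5]
tcp_rot: [[0.067, 0.998, 0.004], [0.998, -0.067, 0.0], [0.001, 0.003, -1.0]]
ft_force: [0.5, -0.9, -0.1]
grip_width: 59.1
grip_force: 0.0
```

Request:
servo_tool:
  increments:
    - [-1,0,0,0,0,0,0]
    - [-1,0,0,0,0,0,0]
    - [-1,0,0,0,0,0,0]
    - [-1,0,0,0,0,0,0]
    - [-1,0,0,0,0,0,0]

```text
clock: 39.2
position: [621.4, 159.0, 70.7]
tcp_rot: [[0.067, 0.998, 0.002], [0.998, -0.067, 0.0], [0.0, 0.002, -1.0]]
ft_force: [2.0, 0.7, -0.3]
grip_width: 13.3
grip_force: 59.2
```

Request:
servo_tool:
  increments:
    - [-1,0,0,0,0,0,0]
    - [-1,0,0,0,0,0,0]
    - [-1,0,0,0,0,0,0]

```text
clock: 39.5
position: [621.3, 159.0, 70.7]
tcp_rot: [[0.067, 0.998, 0.002], [0.998, -0.067, 0.0], [0.0, 0.002, -1.0]]
ft_force: [5.0, -0.5, 0.4]
grip_width: 13.0
grip_force: 59.2
```

Request:
servo_tool:
  increments:
    - [-1,0.5,0,0,0,0,0]
    - [-1,0.6,0,0,0,0,0]
    - [-1,0.6,0,0,0,0,0]
    - [-1,0.6,0,0,0,0,0]
    - [-1,0.6,0,0,0,0,0]

```text
clock: 40.0
position: [623.1, 186.8, 70.6]
tcp_rot: [[0.067, 0.998, 0.001], [0.998, -0.067, -0.003], [-0.003, 0.001, -1.0]]
ft_force: [3.3, -6.6, 3.1]
grip_width: 13.0
grip_force: 59.4
```

Request:
servo_tool:
  increments:
    - [-1,0.6,0,0,0,0,0]
    - [-1,0.6,0,0,0,0,0]
    - [-1,0.5,0,0,0,0,0]
    - [-1,0.3,0,0,0,0,0]
    - [-1,0.15,0,0,0,0,0]

```text
clock: 40.5
position: [624.4, 207.4, 70.6]
tcp_rot: [[0.067, 0.998, 0.0], [0.998, -0.067, -0.004], [-0.004, 0.0, -1.0]]
ft_force: [2.3, -8.2, 2.3]
grip_width: 12.9
grip_force: 59.5
```

Request:
servo_tool:
  increments:
    - [-1,0,0,0,0,0,0]
    - [-1,0,0,0,0,0,0]
    - [-1,0,0,0,0,0,0]

```text
clock: 40.8
position: [624.3, 207.3, 70.6]
tcp_rot: [[0.067, 0.998, 0.0], [0.998, -0.067, -0.004], [-0.004, 0.0, -1.0]]
ft_force: [2.0, -7.6, 3.3]
grip_width: 13.2
grip_force: 59.5
```

```bash
python3 chk.py | head -4; python3 - <<'E'
from h import *
s=state(); im=get_image('wrist'); cv2.imwrite('pics/w10.png',im); C=cam('wrist',s); R=s['tcp_rot']; p=s['position']
a=im.max(2).astype(int)
pc=proj(C,[646.3,205.6,87]); pp=proj(C,[643,207,80]); print(p,pc,pp)
uc=int(proj(C,p+R@np.array([1,48,p[2]-87.]))[0]); up=int(proj(C,p+R@np.array([0,19,p[2]-80.]))[0])
up=int(proj(C,[p[0]+19,p[1],80])[0]); uc=int(proj(C,[p[0]+48,p[1],87])[0]); print(uc,up)
for u in (uc-4,uc,uc+4): print(u,a[200:270,u])
for u in (up-4,up,up+4): print(u,a[200:270,u])
E
```

```text
[255.4 151. ] 65 z70 [639.8  32.7] z165 rig x,y 44.5 2.4
[272.2 154. ] 20 z70 [639.6 -15.2] z165 rig x,y 0.9 -0.2
[286.  156.2] 24 z70 [640.1 -54.5] z165 rig x,y -34.9 -2.9
[386.2 176.6] 17 z70 [ 631. -339.] z165 rig x,y -294.6 -11.4
[624.36786863 207.27333209  70.67920929] [302.10314105 246.48892777] [294.72929527 238.85861718]
349 295
345 [ 71  72  72  72  72  73  72  72  71  72  72  69  70  70  70  70  70  69
  70  70  70  69  69  70  70  70  69  69  67  80 123 135 132 131 132 131
 132 132 135 153 166 165 164 164 164 165 165 167 156  83  67  70  69  71
  69  71  72  71  69  70  71  70  69  72  73  72  73  72  72  73]
349 [ 72  72  72  72  72  72  72  73  74  72  72  74  72  73  72  74  73  74
  72  73  73  73  72  74  75  73  73  73  71  83 123 135 133 132 133 132
 132 129 151 228 250 247 247 247 247 246 247 249 247 106  67  71  72  72
  71  71  72  72  72  69  71  70  70  71  74  73  72  70  71  71]
353 [ 72  72  71  73  73  73  72  71  73  73  71  73  72  72  72  72  72  72
  74  71  72  72  71  71  71  72  70  71  69  82 125 134 133 131 133 132
 132 129 150 228 249 247 246 246 246 246 246 249 246 102  64  68  67  68
  67  68  82  81  87 108 113 135 133 139 162 165 178 177 181 196]
291 [41 40 41 41 39 41 40 39 40 40 41 41 42 41 41 41 41 41 42 42 41 41 41 42
 41 41 41 40 41 39 40 40 40 40 41 40 40 47 74 80 84 96 94 95 90 59 38 40
 41 41 38 41 39 39 39 39 39 36 38 34 19 16 29 41 43 61 75 75 77 81]
295 [38 39 38 40 40 37 39 39 39 39 38 38 39 38 39 41 40 40 40 39 39 41 40 40
 38 40 39 39 40 40 39 40 40 40 40 40 38 46 74 80 85 96 95 96 91 59 37 41
 40 41 41 42 41 40 41 40 42 41 40 38 22 19 20 18 18 21 19 19 19 18]
299 [41 41 42 43 42 43 40 41 42 41 41 42 42 41 42 41 41 41 42 42 42 41 41 41
 41 42 41 41 41 40 41 41 41 40 41 39 38 47 73 77 85 96 95 97 91 60 39 40
 40 40 40 39 40 40 41 39 41 40 42 39 22 16 18 20 19 20 19 18 18 19]
```

```bash
python3 - <<'E'
from h import *
s=state(); C=cam('wrist',s); R=s['tcp_rot']; p=s['position']
L=lambda uv,z:(R.T@(onz(C,uv,z)-p)).round(2)
print('clip',L((349,238.6),87),L((349,249),87),'low edge',L((349,229.5),75),'ptr',L((295,237.8),80),L((295,245.2),80), L((295,241.4),80.))
E
```

```text
clip [  4.54  47.29 -16.35] [ -1.79  47.85 -16.32] low edge [ 4.48 50.35 -4.35] ptr [ 1.62 18.74 -9.34] [-3.05 18.9  -9.33] [-0.64 18.82 -9.34]
```

Request:
servo_tool:
  increments:
    - [-1,0.05,0,0,0,0,0]
    - [-1,0.05,0,0,0,0,0]
    - [-1,0,0,0,0,0,0]
    - [-1,0,0,0,0,0,0]
    - [-1,0,0,0,0,0,0]

```text
clock: 41.4
position: [624.4, 208.2, 70.6]
tcp_rot: [[0.067, 0.998, -0.0], [0.998, -0.067, -0.004], [-0.004, 0.0, -1.0]]
ft_force: [2.1, -7.8, 1.9]
grip_width: 13.2
grip_force: 59.5
```

Request:
servo_tool:
  increments:
    - [-1,0.1,0,0,0,0,0]
    - [-1,0,0,0,0,0,0]
    - [-1,0,0,0,0,0,0]
    - [-1,0,0,0,0,0,0]
    - [-1,0,0,0,0,0,0]

```text
clock: 41.9
position: [624.5, 209.1, 70.6]
tcp_rot: [[0.068, 0.998, -0.0], [0.998, -0.068, -0.004], [-0.004, 0.0, -1.0]]
ft_force: [2.7, -7.9, 2.5]
grip_width: 13.2
grip_force: 59.5
```

Request:
servo_tool:
  increments:
    - [-1,0,0,0,0,0,0]
    - [-1,0,0,0,0,0,0]
    - [-1,0,0,0,0,0,0]
    - [-1,0,0,0,0,0,0]
    - [-1,0,0,0,0,0,0]

```text
clock: 42.4
position: [624.4, 209.1, 70.6]
tcp_rot: [[0.067, 0.998, -0.0], [0.998, -0.067, -0.004], [-0.004, 0.0, -1.0]]
ft_force: [2.5, -8.3, 1.6]
grip_width: 13.1
grip_force: 59.5
```

Request:
servo_tool:
  increments:
    - [-1,0,0,0,0,0,0]
    - [-1,0,0,0,0,0,0]
    - [-1,0,0,0,0,0,0]
    - [-1,0,0,0,0,0,0]
    - [-1,0,0,0,0,0,0]

```text
clock: 42.9
position: [624.5, 209.1, 70.7]
tcp_rot: [[0.068, 0.998, -0.0], [0.998, -0.068, -0.004], [-0.004, 0.0, -1.0]]
ft_force: [1.5, -8.2, 2.8]
grip_width: 13.2
grip_force: 59.5
```

Request:
servo_tool:
  increments:
    - [-1,0,0,0,0,0,0]
    - [-1,0,0,0,0,0,0]
    - [-1,0,0,0,0,0,0]
    - [-1,0,0,0,0,0,0]
    - [-1,0,0,0,0,0,0]

```text
clock: 43.4
position: [624.5, 209.1, 70.6]
tcp_rot: [[0.068, 0.998, -0.0], [0.998, -0.068, -0.004], [-0.004, 0.0, -1.0]]
ft_force: [1.6, -7.8, 1.9]
grip_width: 12.8
grip_force: 59.5
```

Request:
servo_tool:
  increments:
    - [-1,0,0,0,0,0,0]
    - [-1,0,0,0,0,0,0]
    - [-1,0,0,0,0,0,0]
    - [-1,0,0,0,0,0,0]
    - [-1,0,0,0,0,0,0]

```text
clock: 43.9
position: [624.5, 209.1, 70.6]
tcp_rot: [[0.068, 0.998, -0.0], [0.998, -0.068, -0.004], [-0.004, 0.0, -1.0]]
ft_force: [3.0, -7.9, 2.2]
grip_width: 13.1
grip_force: 59.5
```

```bash
python3 - <<'E'
from h import *
s=state(); im=get_image('wrist'); C=cam('wrist',s); R=s['tcp_rot']; p=s['position']; a=im.max(2).astype(int)
L=lambda uv,z:(R.T@(onz(C,uv,z)-p)).round(2)
t=np.where(a[200:270,349]>180)[0]+200; u=np.where(a[200:255,295]>65)[0]+200
print(t,u,'clip',L((349,t.mean()),87),'ptr',L((295,u.mean()),80),s['clock'])
E
```

```text
[242 243 244 245 246 247 248 249 250 251] [238 239 240 241 242 243 244] clip [ -0.23  47.7  -16.38] ptr [-0.36 18.8  -9.38] 43.9
```

Within 0.2 mm, held for over 2 s. Easing home slowly.

Request:
servo_tool:
  increments:
    - [-1,-0.4,0,0,0,0,0]
    - [-1,-0.4,0,0,0,0,0]
    - [-1,-0.4,0,0,0,0,0]
    - [-1,-0.4,0,0,0,0,0]
    - [-1,-0.4,0,0,0,0,0]

```text
clock: 44.45
position: [623.3, 189.8, 70.7]
tcp_rot: [[0.067, 0.998, 0.001], [0.998, -0.067, -0.003], [-0.003, 0.001, -1.0]]
ft_force: [3.8, -5.4, 0.7]
grip_width: 13.2
grip_force: 59.4
```

Request:
servo_tool:
  increments:
    - [-1,-0.4,0,0,0,0,0]
    - [-1,-0.4,0,0,0,0,0]
    - [-1,-0.4,0,0,0,0,0]
    - [-1,-0.4,0,0,0,0,0]
    - [-1,-0.4,0,0,0,0,0]

```text
clock: 44.95
position: [622.0, 170.6, 70.7]
tcp_rot: [[0.067, 0.998, 0.001], [0.998, -0.067, -0.001], [-0.001, 0.001, -1.0]]
ft_force: [3.2, -2.5, 0.4]
grip_width: 13.5
grip_force: 59.3
```

Request:
servo_tool:
  increments:
    - [-1,-0.4,0,0,0,0,0]
    - [-1,-0.4,0,0,0,0,0]
    - [-1,-0.3,0,0,0,0,0]
    - [-1,-0.1,0,0,0,0,0]
    - [-1,0,0,0,0,0,0]

```text
clock: 45.45
position: [621.3, 159.1, 70.7]
tcp_rot: [[0.067, 0.998, 0.001], [0.998, -0.067, -0.001], [-0.001, 0.001, -1.0]]
ft_force: [4.8, -3.4, 1.1]
grip_width: 12.9
grip_force: 59.2
```

Request:
servo_tool:
  increments:
    - [-1,0,0,0,0,0,0]
    - [-1,0,0,0,0,0,0]
    - [-1,0,0,0,0,0,0]

```text
clock: 45.75
position: [621.3, 159.2, 70.7]
tcp_rot: [[0.067, 0.998, 0.001], [0.998, -0.067, -0.001], [-0.001, 0.001, -1.0]]
ft_force: [5.2, -2.1, 0.7]
grip_width: 12.9
grip_force: 59.3
```

Home to within 0.2 mm (159.2 mm against 159.0 mm at the grip). Releasing and withdrawing upward.

Request:
servo_tool:
  increments:
    - [1,0,0,0,0,0,0]
    - [1,0,0,0,0,0,0]
    - [1,0,0,0,0,0,0]
    - [1,0,0,0,0,0,0]
    - [1,0,0,0,0,0,0]

```text
clock: 46.25
position: [620.4, 159.7, 70.1]
tcp_rot: [[0.067, 0.998, -0.001], [0.998, -0.067, -0.0], [-0.0, -0.001, -1.0]]
ft_force: [-0.6, 0.3, -0.1]
grip_width: 84.1
grip_force: 0.0
```

Request:
servo_tool:
  increments:
    - [1,0,0,0,0,0,0]
    - [1,0,0,-2,0,0,0]
    - [1,0,0,-4,0,0,0]
    - [1,0,0,-5,0,0,0]
    - [1,0,0,-5,0,0,0]

```text
clock: 46.75
position: [620.0, 159.4, 231.4]
tcp_rot: [[0.067, 0.998, -0.002], [0.998, -0.067, -0.0], [-0.0, -0.002, -1.0]]
ft_force: [0.9, -0.2, 0.3]
grip_width: 85.5
grip_force: 0.0
```

Request:
servo_tool:
  increments:
    - [1,0,0,0,0,0,0]
    - [1,0,0,0,0,0,0]
    - [1,0,0,0,0,0,0]
    - [1,0,0,0,0,0,0]
    - [1,0,0,0,0,0,0]

```text
clock: 47.25
position: [619.8, 159.4, 228.1]
tcp_rot: [[0.067, 0.998, -0.003], [0.998, -0.067, -0.0], [-0.001, -0.003, -1.0]]
ft_force: [-0.1, -0.0, 0.3]
grip_width: 85.2
grip_force: 0.0
```

```bash
python3 chk.py; python3 - <<'E'
from h import *
s=get_image('scene'); t=cv2.imread('pics/chk.png')
cv2.imwrite('pics/fin.png',cv2.resize(s[110:320,150:400],None,fx=2.6,fy=2.6,interpolation=cv2.INTER_CUBIC))
E
```

```text
[273.7 155. ] 75 z70 [637.3 -19.9] z165 rig x,y -3.6 1.7
[291.4 157.3] 28 z70 [639.4 -70. ] z165 rig x,y -49.1 -3.2
[305.  159.4] 31 z70 [ 640.3 -108.8] z165 rig x,y -84.3 -6.4
[386.2 176.8] 20 z70 [ 630.3 -339.3] z165 rig x,y -294.9 -10.8
[384.6 184.7] 18 z70 [ 607.2 -337.2] z165 rig x,y -294.3 10.4
[387.2 245.6] 22 z70 [ 441.2 -362.1] z165 rig x,y -326.8 160.2
[278.5 247.6] 28 z70 [384.5 -75.5] z165 rig x,y -69.0 228.7
[328.6 256.2] 35 z70 [ 385.7 -211. ] z165 rig x,y -192.5 219.6
47.3 [619.98109619 159.42223064 228.49645691]
```

View pics/fin.png

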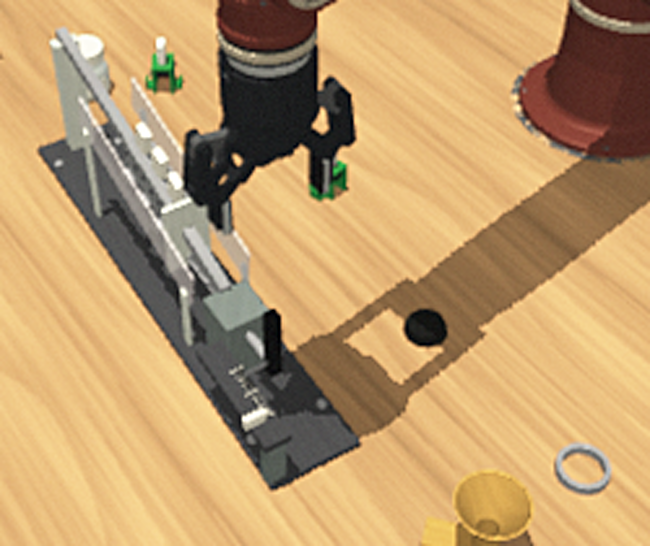

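The stop is home, three carriers are queued (crop (145,130), (160,155) and (175,180)), the bystanders haven't moved and the gripper is clear.

```bash
python3 -c "
from plant import robot
print(robot.close_job())"
```

```text
the job is handed in; nothing more can be done
None
```

I handed the job in with the stop drawn to the clip and eased home both times, the three steel carriers queued at rest on the rail, and the bystanders undisturbed; the hand-in returned no verdict.

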